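# Lay out the hardness check on three pads

## Task

Lay out the kit for the hardness check: set the steel reference block in the middle of the blue pad with the brown mounted specimen centred on top of it, the black loupe in the middle of the red pad, and the yellow box in the middle of the green pad. Stand the brass weight on the grey mat exactly midway between the centres of the blue and red pads. Everything is to end upright, as it stood at the start, and the eraser and the oil bottle are to stay where they are.

Things in the scene. Friction and masses are not known exactly. Their poses are not given: they have to be found in the camera images.
- steel_block: light steel round disc (hardness reference block), 50 mm across, 15 mm high, about 0.22 kg; starts on the grey bench mat, a 2 mm thick sheet whose top is at z = 0.002. Grasp across the rim. Origin: centre of its underside; z up.
- brown_specimen: dark brown round resin puck with a bright round metal coupon in its top, 30 mm across, 19 mm high, about 0.03 kg; starts on the grey mat (z = 0.002), coupon up. Grasp across the rim. Origin: centre of its underside; z up.
- black_loupe: black round stand loupe (short tube with a clear lens), 40 mm across, 34 mm high, about 0.06 kg; starts on the grey mat (z = 0.002), upright. Grasp across its diameter. Origin: centre of its underside; z up.
- brass_weight: brass weight, a round body 29 mm across with a narrower knob on top, 53 mm high over all, about 0.2 kg; the straight body reaches up to about 33 mm; starts on the grey mat (z = 0.002). Grasp across the body. Origin: centre of its underside; z up.
- yellow_box: small closed yellow plastic box, 46 mm along its x, 64 mm along its y, 28 mm high, about 0.05 kg; lid fixed; starts on the grey mat (z = 0.002). Grasp across the short side (along its x), whose middle lies 1 mm to +x of the origin. Its yaw at the end is free. Origin: centre of its underside; z up.
- blue_pad: blue round felt pad, 70 mm across, 3 mm thick, fixed flat on the grey bench mat, its top 5 mm above the bench top (z = 0.005). Origin: centre of its underside (z = 0.002). The three pads stand with their centres 150 mm apart from one another (equal-sided triangle); which colour is where changes.
- red_pad: red round felt pad, 70 mm across, 3 mm thick, fixed flat on the grey bench mat, its top 5 mm above the bench top (z = 0.005). Origin: centre of its underside (z = 0.002). The three pads stand with their centres 150 mm apart from one another (equal-sided triangle); which colour is where changes.
- green_pad: green round felt pad, 70 mm across, 3 mm thick, fixed flat on the grey bench mat, its top 5 mm above the bench top (z = 0.005). Origin: centre of its underside (z = 0.002). The three pads stand with their centres 150 mm apart from one another (equal-sided triangle); which colour is where changes.
- oil_bottle: bystander, to be left alone: small cream oil bottle with a red spout, 39 mm across, 135 mm high, standing loose on the grey mat. Origin: centre of its underside; z up.
- eraser: bystander, to be left alone: blue and white eraser, 23 x 45 x 13 mm, lying loose at the far left of the grey mat, beside the tall fixed testing machine that stands left of the mat (from about y = 0.17 on): keep the arm clear of it. Origin: centre of its underside; z up.
There are look-alikes about, which are no part of the job. What is shaped like the black_loupe but orange or turquoise is not meant.

How it is judged:
By the outcome, as a careful person would: the job done as asked, in the order asked, and still so for the second after the job is handed in, with the robot touching nothing.
It also fails if it takes over 120 s, if anything falls off the work surface, if the arm or the gripper's body presses on something with over 40 N, if the wrist force passes 120 N, or if a joint passes its speed limit or range.

## Robot

A 6-joint arm with a two-finger parallel gripper is mounted at the origin on a cart in front of the work surface, level with it; the furniture and walls round the work are solid. World frame = base frame: x ahead of the robot, y to its left, z up, the work surface at z = 0. Lengths are in m, angles in rad, forces in N, time in s.
With the tool pointing down it reaches from about 0.275 to 0.725 m from the base axis. Payload 15.9 kg.
Tool frame: the origin (TCP) lies midway between the tips of the shut fingers; the grasp point (between the pads) lies arm.grasp_offset behind it (arm.grasp_offset is the distance from the TCP to the grasp point, in m); z points along the fingers, y is the direction in which the jaws open and shut (so a half turn about z gives the same grasp; the last joint's range is limited). The gripper opens to 85 mm and grips with 20 to 120 N. Pads are 22 mm wide; open, the fingers measure 114 mm over their backs; the gripper's body (76 mm by 85 mm) begins 54 mm behind the grasp point. The pads swing forward as they close: fully open they stand 13 mm farther back than shut.
Start: joints at [0, 0.213, -0.034, 1.323, 0, 1.571], TCP at [0.5, -0, 0.231] pointing down, gripper open.
Joint ranges: [-2.98, 2.98], [-0.74, 1.72], [-1.14, 1.35], [-2.1, 2.04], [-1.57, 1.44], [-3.14, 3.14]. Speed limits (rad/s): [1.89, 1.89, 2.39, 2.57, 3.14, 3.14].

## Interface

Orientations are given as [roll, pitch, yaw] about the fixed x, y, z axes, in that order (R = Rz(yaw) Ry(pitch) Rx(roll)).
In Python, from rig import arm, optics gives the robot as it stands.
- The arm moves only by the shell command python3 -m handwheel 'ROWS' [FORCE]. ROWS is JSON, a list of rows, each a list of 3 entries, a list of its own where there are three numbers: the turn, a rotation vector about the tool's x, y, z in degrees, then the shift along the tool's x, y, z in mm, then the finger opening in mm, from 0 to 85.4. A call has 1 to 5 rows; each row shifts and turns the commanded pose from where the row before left it, along the tool's axes as they then stand; what a row does not reach is not made up. A row lasts 1/10 s, in which the tool goes at most 50 mm and 8.59 degrees, less where a joint would pass 70% of its speed; a pose out of reach is approached as far as the arm can. A call with a gripper value outside its range is refused whole. The fingers move at their own pace and stop on an object; FORCE is the grip in N (left out, the last holds). Time passes only in rows, so rows that do not move let the fingers close. It gives the time, the measured TCP pose, the force and the opening at its end, in the units of the state.
- arm.sense(): the state, without advancing time (a new reading comes with each control period).
- optics.capture(name): name is "scene" or "side" or "wrist"; returns the picture (480x640x3 uint8, red, green, blue); there is no depth.
- optics.get_calibration(name): a dict with "intrinsics" (3x3 intrinsics, pixels), "k1" (the pictures are not rectified: a ray, as slopes to the right and down, at radius r is drawn at 1 + k1 r^2 times it, then the intrinsics apply), "position" and "orientation" of the camera in the world. Camera axes: x right, y down, z forward; pixel columns grow to the right and rows downward; lengths in m; the calibration is good to about 2 mm. A picture is of the moment at which its call begins: read the wrist's pose just before it. get_calibration takes no time and is no camera call; for the wrist camera it gives the pose at the moment of the call.
- arm.sign_off(): hands the job in, once; it reports no verdict.
Trained networks look in the newest picture that a camera, given by its name, has taken for a name from the list of things; names that differ only in an ending like _2 or _b are one class to them, and where a whole thing is asked for, a point or a joint stands for the part that bears it (a point fixed in the world has none). Each returns a list of dicts, best first, with "confidence" (0 to 1); they miss things now and then, are a little off and sometimes report something else, mostly with a low value. They report only what shows in the picture. A call takes as long as a camera call. They do not tell look-alikes from the thing itself.
- optics.regions_of(camera, label): "mask" (480x640 bool, what is visible of it).
- optics.mark_of(camera, label): "xyz" ([x, y, z] in m, in the coordinates of the camera as it stood for that picture, good to about 4 mm: a listed point, or the origin of a listed thing).
The state is a dict: "time_s": time; "q": joint angles; "joint_velocities": joint speeds; "joint_torque": joint torques, N m; "eef_pos": TCP position; "eef_rot": TCP orientation; "force": force on the tool from outside, world axes, zero at the start; "moment": the same for the moment, N m; "gripper_width": finger opening in m.
Only numpy, scipy, OpenCV 4.12 (cv2) and the standard library are available. Lean on these libraries where they do the work, as an engineer would, in place of code of your own. Each camera call takes 0.05 s, during which the arm holds its last target.

## Working session

There is one attempt and no reset: what is moved stays moved. The work goes in short steps, Python scripts to look and compute and a shell command to move; the robot and the scene stay as the last step left them, time stands still between calls to the robot, and variables do not carry over. Pictures are saved under pics/ and viewed, and the job is handed in when it is done.

```bash
ls -la; mkdir -p pics; python3 - <<'E'
from rig import arm, optics
import cv2
s=arm.sense(); print(s, arm.grasp_offset)
for n in ("scene","side","wrist"):
    im=optics.capture(n); cv2.imwrite(f"pics/{n}0.png",im[:,:,::-1])
    print(n,optics.get_calibration(n))
E
```

```text
total 12
drwxr-xr-x  3 agent agent 4096 Dec  7 14:19 .
drwxr-xr-x 23 root  root  4096 Dec  7 14:19 ..
drwxr-xr-x  2 agent agent 4096 Dec  7 14:19 pics
{'time_s': 0.0, 'q': array([ 5.14977855e-06,  2.13366570e-01, -3.50590222e-02,  1.32345942e+00,
       -1.91943379e-05,  1.57080572e+00]), 'joint_velocities': array([-1.39577704e-04, -3.95974126e-03, -7.65297505e-04, -1.57161276e-03,
        8.54466812e-04,  7.23661191e-05]), 'joint_torque': array([-1.43474466e-03, -6.86183596e+01,  4.87125492e+01,  1.75234705e-02,
       -1.83502889e-04, -7.31988712e-05]), 'eef_pos': array([ 4.99676855e-01, -3.48450790e-06,  2.30810969e-01]), 'eef_rot': array([-3.14050397e+00,  1.92045511e-05,  1.57079211e+00]), 'force': array([-0.09016583, -0.30471001,  0.37132097]), 'moment': array([ 0.01472742,  0.01166474, -0.0252845 ]), 'gripper_width': 0.0854890377323921} 0.0187
scene {'intrinsics': array([[491.62854583,   0.        , 316.40943062],
       [  0.        , 491.62854583, 239.38552694],
       [  0.        ,   0.        ,   1.        ]]), 'k1': -0.05894880132609974, 'position': array([0.3006019 , 0.67934077, 0.40643784]), 'orientation': array([-1.99788376,  0.01965101, -2.83185526])}
side {'intrinsics': array([[616.58585524,   0.        , 310.93485099],
       [  0.        , 616.58585524, 235.47808771],
       [  0.        ,   0.        ,   1.        ]]), 'k1': -0.1583224816712984, 'position': array([ 1.0283278 , -0.22651837,  0.86710526]), 'orientation': array([-2.62986799, -0.00266074,  1.33796252])}
wrist {'intrinsics': array([[366.25830693,   0.        , 318.02164219],
       [  0.        , 366.25830693, 240.06158438],
       [  0.        ,   0.        ,   1.        ]]), 'k1': -0.016757373709018517, 'position': array([0.49810425, 0.06499688, 0.37351589]), 'orientation': array([ 2.87646691e+00,  5.87664677e-04, -5.25661865e-04])}
```

View pics/scene0.png

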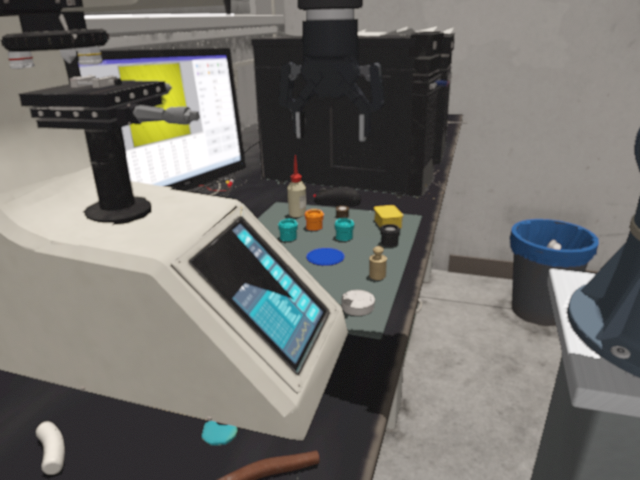

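View pics/side0.png

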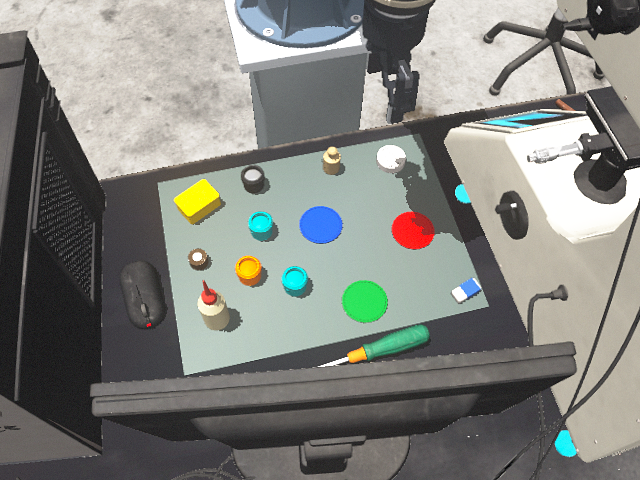

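View pics/wrist0.png

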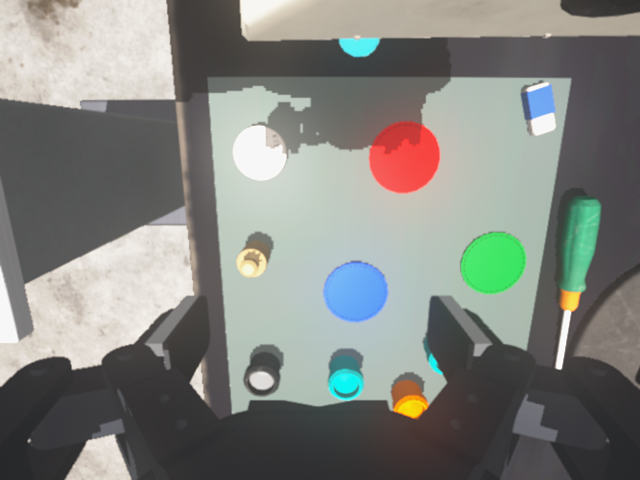

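The wrist picture shows the blue pad at (355,291), red at (404,157) and green at (492,262). It also shows the steel block at (259,152), weight at (252,262), black loupe at (262,378) and eraser at (540,108). Turquoise and orange look-alikes are at (345,380) and (410,400). The specimen, yellow box and bottle show only in the side view, at (199,259), (197,200) and (213,309).

```bash
cat > h.py <<'E'
from rig import arm, optics
import numpy as np, cv2
from scipy.spatial.transform import Rotation as R
def rays(cal,px):
    K=cal["intrinsics"];k1=cal["k1"]
    return cv2.undistortPoints(np.array(px,float).reshape(-1,1,2),K,np.array([k1,0,0,0,0.])).reshape(-1,2)
def plane(cal,px,z):
    u=rays(cal,px);d=np.c_[u,np.ones(len(u))]@R.from_euler('xyz',cal["orientation"]).as_matrix().T
    p=cal["position"];t=(z-p[2])/d[:,2]
    return p+d*t[:,None]
def toworld(cal,xyz): return R.from_euler('xyz',cal["orientation"]).as_matrix()@np.array(xyz)+cal["position"]
def project(cal,X):
    X=np.atleast_2d(X);c=(X-cal["position"])@R.from_euler('xyz',cal["orientation"]).as_matrix()
    u=c[:,:2]/c[:,2:];r2=(u**2).sum(1,keepdims=True);u=u*(1+cal["k1"]*r2)
    K=cal["intrinsics"];return u*[K[0,0],K[1,1]]+[K[0,2],K[1,2]]
def shoot(cam,name):
    cal=optics.get_calibration(cam);im=optics.capture(cam);cv2.imwrite(f"pics/{name}.png",im[:,:,::-1]);return cal,im
def marks(cam,cal,labels):
    for l in labels:
        for d in optics.mark_of(cam,l)[:4]:
            w=toworld(cal,d["xyz"]);print(cam,l,round(d["confidence"],2),w.round(4),project(cal,w)[0].round(0))
E
python3 - <<'E'
from h import *
L=["steel_block","brown_specimen","black_loupe","brass_weight","yellow_box","blue_pad","red_pad","green_pad","oil_bottle","eraser"]
for cam in ("side","wrist"):
    cal,im=shoot(cam,cam+"1"); marks(cam,cal,L)
    for l in L:
        for m in optics.regions_of(cam,l)[:3]:
            M=m["mask"];c=max(cv2.findContours(M.astype(np.uint8),0,2)[0],key=cv2.contourArea)
            if len(c)<5: continue
            M=M.astype(bool);ys,xs=np.nonzero(M)
            e=cv2.fitEllipse(c)
            print(cam,l,round(m["confidence"],2),"area",M.sum(),"c",xs.mean().round(1),ys.mean().round(1),"pad-plane",plane(cal,[e[0]],0.005)[0,:2].round(4))
print(arm.sense()["time_s"])
E
```

```text
side steel_block 0.65 [0.4423 0.0536 0.0061] [389. 159.]
side steel_block 0.58 [0.7087 0.0991 0.0013] [466. 292.]
side brown_specimen 0.89 [ 0.5635 -0.2913  0.0006] [202. 263.]
side black_loupe 0.93 [ 0.6005 -0.2245  0.004 ] [247. 274.]
side black_loupe 0.81 [ 0.4363 -0.1842  0.004 ] [253. 183.]
side black_loupe 0.76 [ 0.5314 -0.1853  0.0033] [263. 231.]
side black_loupe 0.71 [ 0.635  -0.1563  0.0064] [295. 283.]
side brass_weight 0.89 [ 0.432  -0.0494 -0.001 ] [330. 168.]
side yellow_box 0.82 [ 0.4566 -0.2834  0.0024] [197. 205.]
side blue_pad 0.82 [ 0.5396 -0.0891  0.0041] [322. 223.]
side red_pad 0.72 [ 0.6889 -0.0572  0.0049] [366. 302.]
side red_pad 0.67 [0.5833 0.0481 0.0007] [411. 230.]
side green_pad 0.85 [ 0.6859 -0.057   0.0021] [366. 301.]
side oil_bottle 0.91 [ 0.663  -0.2777  0.0072] [220. 316.]
side eraser 0.82 [ 0.7091  0.0953 -0.0019] [464. 294.]
side steel_block 0.81 area 660 c 390.3 158.6 pad-plane [0.4401 0.0566]
side brown_specimen 0.74 area 346 c 197.7 259.0 pad-plane [ 0.558  -0.2962]
side black_loupe 0.94 area 631 c 248.7 270.1 pad-plane [ 0.5954 -0.2211]
side 
[... 1446 characters left out ...]
04. 155.]
wrist green_pad 0.56 [ 6.865e-01 -6.070e-02  3.000e-04] [493. 262.]
wrist eraser 0.62 [0.704  0.0928 0.0048] [532. 111.]
wrist eraser 0.25 [0.5811 0.0502 0.0016] [401. 156.]
wrist steel_block 0.92 area 2179 c 260.0 152.7 pad-plane [0.4413 0.0537]
wrist black_loupe 0.89 area 1306 c 344.2 377.6 pad-plane [ 0.5285 -0.2014]
wrist black_loupe 0.87 area 1017 c 407.7 398.5 pad-plane [ 0.6047 -0.2304]
wrist black_loupe 0.73 area 174 c 430.0 357.1 pad-plane [ 0.6277 -0.1767]
wrist brass_weight 0.77 area 909 c 253.1 258.6 pad-plane [ 0.4294 -0.0555]
wrist blue_pad 0.76 area 2941 c 354.7 291.4 pad-plane [ 0.5379 -0.0929]
wrist eraser 0.78 area 1408 c 537.5 107.7 pad-plane [0.7084 0.0963]
2.25
```

```bash
cat >> h.py <<'E'
HS={"blue":((100,150,60),(125,255,255)),"red":((0,150,60),(6,255,255)),"red2":((172,150,60),(180,255,255)),"green":((50,150,50),(75,255,255)),"yellow":((26,150,100),(34,255,255))}
def blobs(im,col,amin=200):
    hsv=cv2.cvtColor(im,cv2.COLOR_RGB2HSV);m=cv2.inRange(hsv,*map(np.array,HS[col]))
    if col=="red": m|=cv2.inRange(hsv,*map(np.array,HS["red2"]))
    return sorted([c for c in cv2.findContours(m,0,1)[0] if cv2.contourArea(c)>amin],key=cv2.contourArea)[::-1]
def disc(cal,c,z):
    """contour on plane z -> min enclosing circle & moments centroid (m)"""
    P=plane(cal,cv2.convexHull(c).reshape(-1,2)+0.0,z)[:,:2].astype(np.float32)
    (x,y),r=cv2.minEnclosingCircle(P*1000);M=cv2.moments((P*1000).reshape(-1,1,2))
    return np.array([M["m10"]/M["m00"],M["m01"]/M["m00"]]).round(1),round(r*2,1),np.array([x,y]).round(1)
E
python3 - <<'E'
from h import *
for cam in ("side","wrist"):
    cal,im=shoot(cam,cam+"2"); C={}
    for col in ("blue","red","green","yellow"):
        for c in blobs(im,col)[:2]:
            d=disc(cal,c,0.005);C.setdefault(col,d[0]);print(cam,col,cv2.contourArea(c),d)
    for a,b in (("blue","red"),("blue","green"),("red","green")): print(a,b,np.linalg.norm(C[a]-C[b]).round(1))
E
```

```text
side blue 1186.0 (array([540.5, -92.5]), 70.0, array([540.6, -92.6]))
side red 1187.5 (array([585.1,  50.4]), 70.1, array([584.9,  50.5]))
side green 1415.5 (array([686.5, -59.7]), 69.2, array([686.7, -59.6]))
side yellow 851.0 (array([ 442. , -282.6]), 74.9, array([ 441.4, -282.7]))
blue red 149.7
blue green 149.6
red green 149.7
wrist blue 1023.5 (array([ 548.5, -100.1]), 67.0, array([539.8, -93.8]))
wrist red 3755.5 (array([582.5,  49.4]), 68.9, array([582.5,  49.4]))
wrist green 2924.0 (array([684.1, -60.8]), 68.4, array([684. , -60.9]))
blue red 153.3
blue green 141.2
red green 149.9
```

```bash
python3 -m handwheel '[[[0,0,8.5],[0,0,0],85],[[0,0,8.5],[0,0,0],85],[[0,0,8.5],[0,0,0],85],[[0,0,8.5],[0,0,0],85],[[0,0,8.5],[0,0,0],85]]'; python3 -c "
from h import *
print(arm.sense()['q'])"
```

```text
time_s: 2.85
eef_pos: [0.5, 0.0, 0.2313]
eef_rot: [3.142, -0.0, 0.823]
force: [0.7, 1.1, 0.8]
gripper_width: 0.0851
[ 3.28266690e-05  2.12873876e-01 -3.44107923e-02  1.32348184e+00
  3.01695379e-05  2.31865125e+00]
```

```bash
python3 -m handwheel '[[[0,0,8.5],[0,0,0],85],[[0,0,8.5],[0,0,0],85],[[0,0,8.5],[0,0,0],85],[[0,0,8.5],[0,0,0],85],[[0,0,8.5],[0,0,0],85]]'; python3 - <<'E'
from h import *
cal,im=shoot("wrist","w3");print(arm.sense()['eef_rot'],cal["position"])
for col in ("blue","red","green","yellow"):
    for c in blobs(im,col)[:2]: print(col,cv2.contourArea(c),disc(cal,c,0.005))
for l in ("blue_pad","red_pad","steel_block"):
  for m in optics.regions_of("wrist",l)[:3]:
    c=max(cv2.findContours(m["mask"].astype(np.uint8),0,1)[0],key=cv2.contourArea);print(l,m["confidence"],disc(cal,c,0.005))
E
```

```text
time_s: 3.35
eef_pos: [0.5, 0.0, 0.2313]
eef_rot: [-3.142, -0.0, 0.081]
force: [-0.1, 0.7, -0.4]
gripper_width: 0.0851
[-3.14156711e+00 -8.10813844e-07  7.10684847e-02] [0.5643109  0.00406422 0.37387945]
red 4144.5 (array([582.7,  49.2]), 69.4, array([582.6,  49.2]))
green 3087.5 (array([673.9, -61.7]), 68.4, array([684.3, -60.8]))
yellow 2458.0 (array([ 449.4, -302.5]), 79.1, array([ 449.3, -302.8]))
blue_pad 0.56 (array([537.9, -93.6]), 70.9, array([537.7, -93.7]))
red_pad 0.94 (array([582.7,  48.5]), 69.8, array([582.8,  48.4]))
steel_block 0.77 (array([440.1,  54.3]), 56.0, array([440.5,  54.7]))
```

View pics/w3.png

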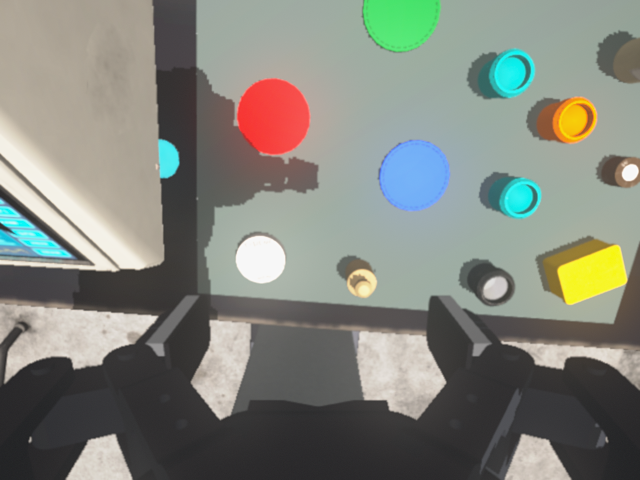

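The specimen is at (628,172), the yellow box at (585,272) and the black loupe at (491,284). The two wrist views agree to within 0.3 mm, so I trust the wrist calibration over the side camera.

```bash
python3 - <<'E'
from h import *
import h
h.HS["blue"]=((100,90,60),(125,255,255))
cal=optics.get_calibration("wrist")
im=cv2.imread("pics/w3.png")[:,:,::-1].copy()
cv2.imwrite("pics/c3.png",cv2.resize(im[120:330,210:640],None,fx=1.8,fy=1.8,interpolation=2)[:,:,::-1])
for c in blobs(im,"blue",1500): print("blue",disc(cal,c,0.005))
hsv=cv2.cvtColor(im,cv2.COLOR_RGB2HSV)
def show(name,m,x0,x1,y0,y1,z):
    k=np.zeros(m.shape,np.uint8);k[y0:y1,x0:x1]=m[y0:y1,x0:x1]
    c=max(cv2.findContours(k,0,1)[0],key=cv2.contourArea);d=disc(cal,c,z);print(name,d);return c
white=cv2.inRange(hsv,np.array((0,0,200)),np.array((180,40,255)))
show("block",white,225,300,220,300,0.017)
dark=cv2.inRange(hsv,np.array((0,0,0)),np.array((180,255,75)))
show("coupon",white,610,640,150,195,0.021)
lens=cv2.inRange(hsv,np.array((0,0,110)),np.array((180,80,255)))
show("lens",lens,478,506,268,303,0.034)
print("loupe pixels",im[284,470:520:3].tolist())
c=show("yellow",cv2.inRange(hsv,np.array((22,120,200)),np.array((36,255,255))),520,640,220,320,0.030)
P=plane(cal,c.reshape(-1,2)+0.,0.030)[:,:2]*1000
print(cv2.minAreaRect(P.astype(np.float32)))
print("weight",plane(cal,[(365,284)],0.055))
E
```

```text
blue (array([539.4, -93.5]), 70.8, array([539.4, -93.5]))
block (array([441.6,  53.1]), 51.8, array([441.6,  53.3]))
coupon (array([ 563.6, -296.5]), 15.8, array([ 563.6, -296.6]))
lens (array([ 438.9, -183.5]), 29.0, array([ 439.3, -182.9]))
loupe pixels [[61, 64, 62], [63, 64, 63], [61, 64, 62], [79, 80, 77], [80, 79, 77], [177, 175, 169], [223, 222, 218], [221, 220, 218], [208, 205, 204], [206, 201, 201], [205, 201, 200], [207, 202, 202], [189, 185, 182], [68, 66, 60], [98, 95, 90], [146, 154, 145], [161, 173, 161]]
yellow (array([ 460.2, -281.9]), 74.4, array([ 459.6, -282.1]))
((460.15032958984375, -281.8623352050781), (46.508296966552734, 64.12691497802734), 28.508716583251953)
weight [[ 0.43970242 -0.05055854  0.055     ]]
```

View pics/c3.png

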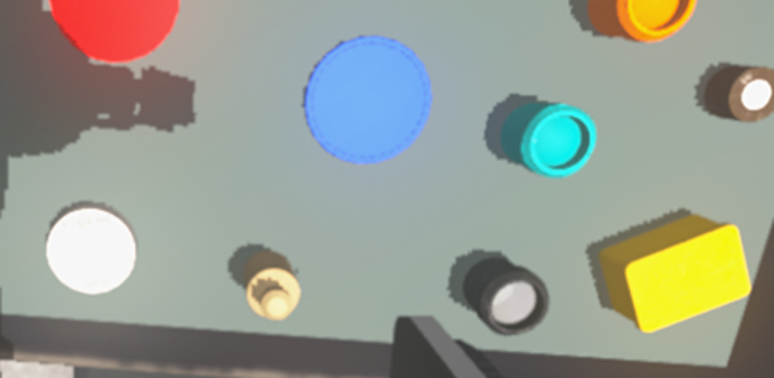

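```bash
cat >> h.py <<'E'
def go(x,y,z,yaw=None):
    s=arm.sense();m=R.from_euler('xyz',s["eef_rot"]).as_matrix()
    d=m.T@(np.array([x,y,z])-s["eef_pos"]);cur=np.degrees(s["eef_rot"][2])
    print("pos",s["eef_pos"].round(4),"rot",np.degrees(s["eef_rot"]).round(2),"t",round(s["time_s"],2),"w",round(s["gripper_width"],4),"F",s["force"].round(1))
    print("tool shift mm",(d*1000).round(1),"turn z deg (+)", None if yaw is None else round(cur-yaw,2))
E
python3 -m handwheel '[[[0,0,-8],[0,0,20],85],[[0,0,-8],[0,0,20],85],[[0,0,-8],[0,0,20],85],[[0,0,-8],[0,0,20],85],[[0,0,-8],[0,0,20],85]]'
python3 -c "
from h import *
go(.4416,.0532,.1,45)"
```

```text
time_s: 4.05
eef_pos: [0.5, -0.0, 0.1306]
eef_rot: [3.142, -0.0, 0.796]
force: [0.4, -0.2, 0.3]
gripper_width: 0.0847
pos [ 0.5    -0.      0.1306] rot [ 1.800e+02 -1.000e-02  4.559e+01] t 4.05 w 0.0847 F [ 0.4 -0.2  0.3]
tool shift mm [ -2.8 -78.9  30.5] turn z deg (+) 0.59
```

```bash
python3 -m handwheel '[[[0,0,0],[-1,-30,10],80],[[0,0,0],[-1,-30,10],80],[[0,0,0],[-0.8,-18.9,10],80],[[0,0,0],[0,0,0],80],[[0,0,0],[0,0,0],80]]'
python3 - <<'E'
from h import *
go(.4416,.0532,.02,45)
cal,im=shoot("wrist","w4")
for m in optics.regions_of("wrist","steel_block")[:2]:
    c=max(cv2.findContours(m["mask"].astype(np.uint8),0,1)[0],key=cv2.contourArea);print(m["confidence"],disc(cal,c,0.017),disc(cal,c,0.010))
E
```

```text
time_s: 4.55
eef_pos: [0.4425, 0.0539, 0.1016]
eef_rot: [3.141, -0.0, 0.789]
force: [-0.4, -0.1, 0.2]
gripper_width: 0.0802
pos [0.4425 0.0539 0.1016] rot [ 1.7998e+02 -1.0000e-02  4.5200e+01] t 4.55 w 0.0802 F [-0.4 -0.1  0.2]
tool shift mm [-1.1 -0.2 81.6] turn z deg (+) 0.2
0.66 (array([443. ,  54.3]), 52.2, array([443. ,  54.5])) (array([441.6,  52.9]), 53.8, array([441.6,  53.1]))
```

View pics/w4.png

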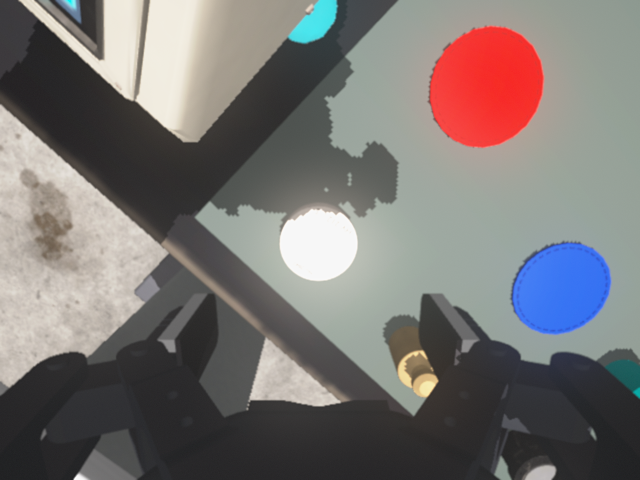

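```bash
python3 - <<'E'
from h import *
import h
h.HS["blue"]=((100,90,60),(125,255,255))
cal=optics.get_calibration("wrist");im=cv2.imread("pics/w4.png")[:,:,::-1].copy()
for col in("blue","red"):
  for c in blobs(im,col,1500): print(col,disc(cal,c,0.005))
hsv=cv2.cvtColor(im,cv2.COLOR_RGB2HSV)
k=cv2.inRange(hsv,np.array((0,0,215)),np.array((180,30,255)));k[:190]=0;k[300:]=0;k[:,:250]=0;k[:,400:]=0
c=max(cv2.findContours(k,0,1)[0],key=cv2.contourArea);print(disc(cal,c,0.017))
E
python3 -m handwheel '[[[0,0,0],[-0.5,0,25],80],[[0,0,0],[0,0,25],80],[[0,0,0],[0,0,25],80],[[0,0,0],[0,0,15],80],[[0,0,0],[0,0,9],80]]'
python3 -c "
from h import *
go(.4425,.054,.002,45)"
```

```text
blue (array([538.5, -94.4]), 71.2, array([538.5, -94.3]))
red (array([583.2,  48.5]), 69.9, array([583.4,  48.5]))
(array([442.4,  52.9]), 50.5, array([442.8,  53.5]))
time_s: 5.15
eef_pos: [0.4421, 0.0529, 0.0014]
eef_rot: [-3.141, 0.001, 0.785]
force: [-0.0, -0.0, 0.2]
gripper_width: 0.0799
pos [0.4421 0.0529 0.0014] rot [-1.7998e+02  4.0000e-02  4.5000e+01] t 5.15 w 0.0799 F [-0.  -0.   0.2]
tool shift mm [ 1.1 -0.4 -0.6] turn z deg (+) 0.0
```

```bash
python3 -m handwheel '[[[0,0,0],[0.5,0,-1],46],[[0,0,0],[0,0,0],46],[[0,0,0],[0,0,0],44],[[0,0,0],[0,0,0],44],[[0,0,0],[0,0,0],44]]' 50
```

```text
time_s: 5.65
eef_pos: [0.4431, 0.0538, 0.0046]
eef_rot: [3.14, -0.001, 0.785]
force: [-1.7, -1.8, 7.8]
gripper_width: 0.0478
```

```bash
python3 -m handwheel '[[[0,0,0],[0,0,-1],44],[[0,0,0],[0,0,-1],44],[[0,0,0],[0,0,-10],44],[[0,0,0],[0,0,-20],44],[[0,0,0],[0,0,-20],44]]'
python3 - <<'E'
from h import *
cal,im=shoot("wrist","w5")
cal,im2=shoot("side","s5")
cv2.imwrite("pics/v5.png",np.hstack([im[100:400,150:500],cv2.resize(im2[90:240,250:450],(400,300))])[:,:,::-1])
E
```

```text
time_s: 6.15
eef_pos: [0.442, 0.0538, 0.0565]
eef_rot: [-3.141, 0.0, 0.785]
force: [0.2, 0.6, -3.3]
gripper_width: 0.0477
```

View pics/v5.png

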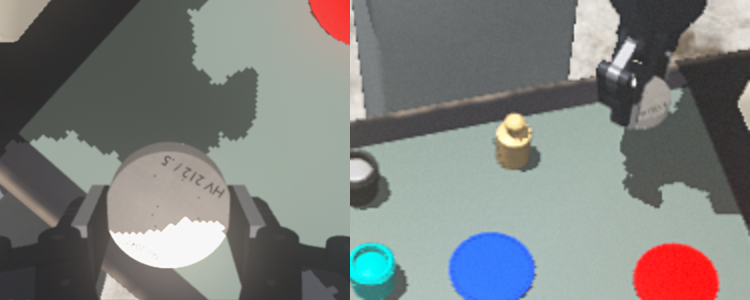

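```bash
python3 - <<'E'
from h import *
cal,im=shoot("wrist","w6")
for m in optics.regions_of("wrist","steel_block")[:2]:
    M=m["mask"].astype(np.uint8);c=max(cv2.findContours(M,0,1)[0],key=cv2.contourArea)
    print(m["confidence"],cv2.boundingRect(c),disc(cal,c,0.069),disc(cal,c,0.054))
    im[M>0]=im[M>0]//2+np.array([0,120,0],np.uint8)
go(.5385,-.094,.06)
X=np.array([.4425,.0535,0])
for z in(.069,.054):
    a=np.linspace(0,6.28,200);p=project(cal,np.c_[.442+.025*np.cos(a),.0538+.025*np.sin(a),a*0+z])
    cv2.polylines(im,[p.round().astype(np.int32)],True,(255,0,0),1)
cv2.imwrite("pics/v6.png",cv2.resize(im[200:420,200:440],None,fx=2.5,fy=2.5)[:,:,::-1])
E
```

```text
0.61 (257, 242, 123, 126) (array([444.2,  54.8]), 53.6, array([444.4,  54.7])) (array([439.1,  49.7]), 59.6, array([439.4,  49.6]))
pos [0.4426 0.0539 0.0557] rot [ 1.7996e+02 -5.0000e-02  4.5000e+01] t 6.35 w 0.0475 F [-1.  -0.3 -2.7]
tool shift mm [-36.7 172.4  -4.2] turn z deg (+) None
```

View pics/v6.png

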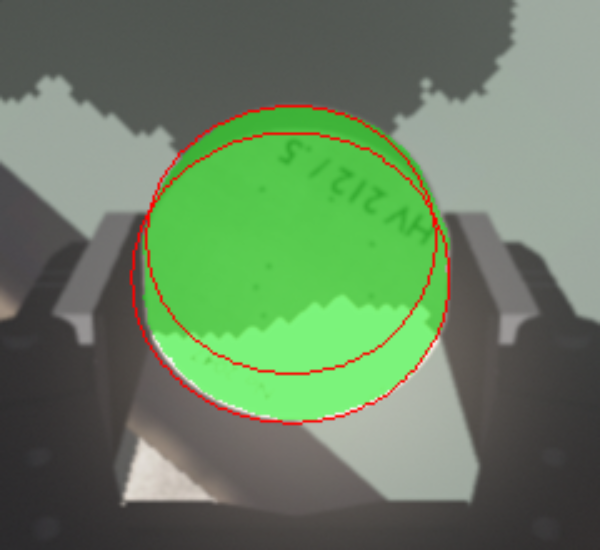

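```bash
python3 -m handwheel '[[[0,0,0],[0,0,-20],44],[[0,0,0],[-12,45,-10],44],[[0,0,0],[-12,45,0],44],[[0,0,0],[-12,45,0],44],[[0,0,0],[-1,37,10],44]]'
python3 -m handwheel '[[[0,0,0],[0,0,15],44],[[0,0,0],[0,0,15],44],[[0,0,0],[0,0,0],44]]'
python3 - <<'E'
from h import *
go(.5386,-.0939,.0076)
cal,im=shoot("wrist","w7")
for x,y,r,z in((.5386,-.0939,.035,.005),):
    a=np.linspace(0,6.28,200);p=project(cal,np.c_[x+r*np.cos(a),y+r*np.sin(a),a*0+z])
    cv2.polylines(im,[p.round().astype(np.int32)],True,(255,0,0),1)
cv2.imwrite("pics/v7.png",im[:,:,::-1])
E
```

```text
time_s: 6.85
eef_pos: [0.5385, -0.0966, 0.0753]
eef_rot: [3.141, -0.0, 0.784]
force: [1.1, 1.0, -1.4]
gripper_width: 0.0476
time_s: 7.15
eef_pos: [0.5357, -0.0939, 0.0425]
eef_rot: [-3.138, 0.003, 0.785]
force: [-0.2, 0.1, -1.3]
gripper_width: 0.0475
pos [ 0.5357 -0.0939  0.0425] rot [-1.7977e+02  1.6000e-01  4.4970e+01] t 7.15 w 0.0475 F [-0.2  0.1 -1.3]
tool shift mm [ 2.1  2.2 34.9] turn z deg (+) None
```

View pics/v7.png

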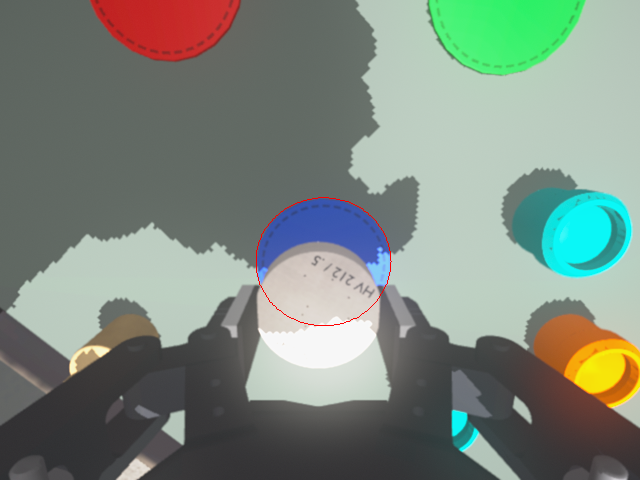

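```bash
python3 -m handwheel '[[[0,0,0],[1,1,15],44],[[0,0,0],[1.1,1.2,13],44],[[0,0,0],[0,0,4],44],[[0,0,0],[0,0,0],44]]'
python3 -c "
from h import *
go(.5386,-.0939,.0076)"
```

```text
time_s: 7.6
eef_pos: [0.5402, -0.0938, 0.0129]
eef_rot: [-3.141, 0.001, 0.786]
force: [0.1, -0.4, -1.4]
gripper_width: 0.0475
pos [ 0.5402 -0.0938  0.0129] rot [-1.7995e+02  4.0000e-02  4.5010e+01] t 7.6 w 0.0475 F [ 0.1 -0.4 -1.4]
tool shift mm [-1.2 -1.1  5.3] turn z deg (+) None
```

```bash
python3 -m handwheel '[[[0,0,0],[0,0,2],44],[[0,0,0],[0,0,0],44],[[0,0,0],[0,0,0],44]]'
python3 -c "
from h import *
go(.5386,-.0939,.0076)"
```

```text
time_s: 7.9
eef_pos: [0.5409, -0.0941, 0.0117]
eef_rot: [3.141, -0.0, 0.785]
force: [-0.5, 0.0, -1.9]
gripper_width: 0.0475
pos [ 0.5409 -0.0941  0.0117] rot [ 1.7997e+02 -2.0000e-02  4.5000e+01] t 7.9 w 0.0475 F [-0.5  0.  -1.9]
tool shift mm [-1.5 -1.8  4.1] turn z deg (+) None
```

```bash
python3 -m handwheel '[[[0,0,0],[-1.5,-1.7,1],44],[[0,0,0],[0,0,1.5],44],[[0,0,0],[0,0,0],44],[[0,0,0],[0,0,0],44]]'
python3 -c "
from h import *
go(.5386,-.0939,.0076)"
```

```text
time_s: 8.3
eef_pos: [0.5384, -0.0939, 0.0088]
eef_rot: [-3.142, 0.0, 0.785]
force: [0.6, 0.8, -1.7]
gripper_width: 0.0476
pos [ 0.5384 -0.0939  0.0088] rot [-180.    0.   45.] t 8.3 w 0.0476 F [ 0.6  0.8 -1.7]
tool shift mm [0.1 0.1 1.2] turn z deg (+) None
```

```bash
python3 -m handwheel '[[[0,0,0],[0,0,1],44],[[0,0,0],[0,0,0.7],44],[[0,0,0],[0,0,0],44]]'
```

```text
time_s: 8.6
eef_pos: [0.5386, -0.0939, 0.0076]
eef_rot: [3.141, -0.0, 0.785]
force: [-4.4, 0.5, 9.3]
gripper_width: 0.0478
```

Contact reads 9 N. Now I'll open, lift away and check.

```bash
python3 -m handwheel '[[[0,0,0],[0,0,-0.5],60],[[0,0,0],[0,0,0],70],[[0,0,0],[0,0,0],72],[[0,0,0],[0,0,-20],72],[[0,0,0],[0,0,-40],72]]'
python3 -m handwheel '[[[0,0,0],[0,0,-40],72],[[0,0,0],[0,0,-20],72],[[0,0,0],[0,0,0],72]]'
cat >> h.py <<'E'
def circ(im,cal,x,y,r,z,col=(255,0,0)):
    a=np.linspace(0,6.28,200);p=project(cal,np.c_[x+r*np.cos(a),y+r*np.sin(a),a*0+z])
    cv2.polylines(im,[(p*8).round().astype(np.int32)],True,col,1,cv2.LINE_AA,3)
E
python3 - <<'E'
from h import *
import h
h.HS["blue"]=((100,90,60),(125,255,255))
cal,im=shoot("wrist","w8");go(.5634,-.2966,.08,90)
for c in blobs(im,"blue",1500): print("blue",disc(cal,c,0.005))
for m in optics.regions_of("wrist","steel_block")[:2]:
    M=m["mask"].astype(np.uint8);c=max(cv2.findContours(M,0,1)[0],key=cv2.contourArea)
    print(m["confidence"],disc(cal,c,0.020),disc(cal,c,.012))
circ(im,cal,.5386,-.0939,.035,.005);circ(im,cal,.5386,-.0939,.025,.02);circ(im,cal,.5386,-.0939,.025,.005)
cv2.imwrite("pics/v8.png",im[:,:,::-1])
E
```

```text
time_s: 9.1
eef_pos: [0.5364, -0.0935, 0.0659]
eef_rot: [-3.137, 0.003, 0.785]
force: [0.2, -1.5, 0.1]
gripper_width: 0.072
time_s: 9.4
eef_pos: [0.5402, -0.0942, 0.1307]
eef_rot: [3.137, -0.003, 0.785]
force: [0.3, -1.2, 0.7]
gripper_width: 0.0721
pos [ 0.5393 -0.094   0.1287] rot [ 1.7988e+02 -8.0000e-02  4.5000e+01] t 9.45 w 0.0718 F [ 1.   1.  -0.6]
tool shift mm [-126.3  160.2   48.9] turn z deg (+) -45.0
0.55 (array([538.8, -93.7]), 52.6, array([538.8, -93.9])) (array([537.4, -95.1]), 54.2, array([537.3, -95.3]))
```

View pics/v8.png

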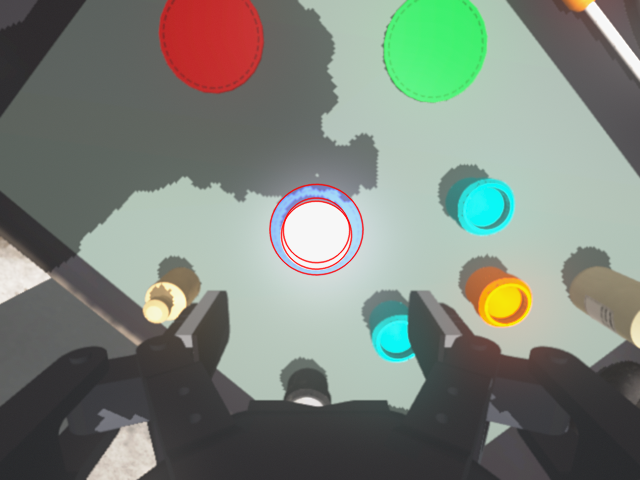

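```bash
python3 -m handwheel '[[[0,0,-8],[0,0,0],55],[[0,0,-8],[0,0,0],55],[[0,0,-8],[0,0,0],55],[[0,0,-8],[0,0,0],55],[[0,0,-8],[0,0,0],55]]'
python3 -m handwheel '[[[0,0,-5],[0,0,0],55],[[0,0,0],[-40,5,0],55],[[0,0,0],[-40,5,0],55],[[0,0,0],[-40,5,0],55],[[0,0,0],[-20,2,0],55]]'
python3 -m handwheel '[[[0,0,0],[0,0,0],55],[[0,0,0],[0,0,0],55]]'
python3 - <<'E'
from h import *
cal,im=shoot("wrist","w9");go(.5634,-.2966,.06,90)
marks("wrist",cal,["brown_specimen","oil_bottle"])
for m in optics.regions_of("wrist","brown_specimen")[:2]:
    M=m["mask"].astype(np.uint8);c=max(cv2.findContours(M,0,1)[0],key=cv2.contourArea)
    print(m["confidence"],disc(cal,c,0.021),disc(cal,c,.012))
E
```

```text
time_s: 10.0
eef_pos: [0.5376, -0.0938, 0.126]
eef_rot: [-3.139, -0.0, 1.489]
force: [-0.3, -0.6, 0.1]
gripper_width: 0.0549
time_s: 10.5
eef_pos: [0.5548, -0.2364, 0.1259]
eef_rot: [-3.14, -0.0, 1.569]
force: [0.7, 1.1, -0.5]
gripper_width: 0.055
time_s: 10.7
eef_pos: [0.5549, -0.2334, 0.1265]
eef_rot: [-3.14, -0.001, 1.57]
force: [-0.4, 0.4, 0.3]
gripper_width: 0.0545
pos [ 0.555  -0.2329  0.1269] rot [-1.7993e+02 -5.0000e-02  9.0020e+01] t 10.75 w 0.0553 F [-0.2 -0.4  1.3]
tool shift mm [-63.8   8.4  66.8] turn z deg (+) 0.02
wrist brown_specimen 0.59 [ 0.5611 -0.3002  0.001 ] [328. 311.]
wrist oil_bottle 0.77 [ 0.6623 -0.2898  0.0037] [457. 301.]
```

View pics/w9.png

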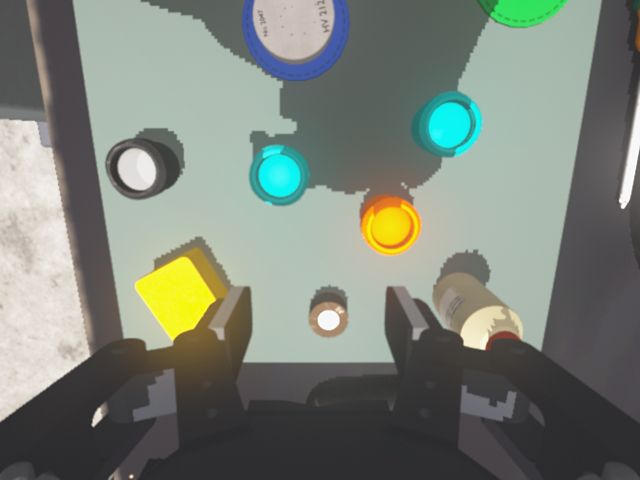

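The specimen, with its bright coupon, is at (328,319). It is the only brown puck. The black loupe is at (136,169), the turquoise ones at (280,175) and (448,124), and the orange one at (390,225).

```bash
python3 - <<'E'
from h import *
cal=optics.get_calibration("wrist");im=cv2.imread("pics/w9.png")[:,:,::-1].copy()
hsv=cv2.cvtColor(im,cv2.COLOR_RGB2HSV)
k=cv2.inRange(hsv,np.array((0,0,225)),np.array((180,60,255)));k[:300]=0;k[340:]=0;k[:,:305]=0;k[:,350:]=0
c=max(cv2.findContours(k,0,1)[0],key=cv2.contourArea);d=disc(cal,c,0.021);print("coupon",d)
k=cv2.inRange(hsv,np.array((0,60,0)),np.array((25,255,200)));k[:290]=0;k[345:]=0;k[:,:300]=0;k[:,355:]=0
c=max(cv2.findContours(k,0,1)[0],key=cv2.contourArea);print("brown",disc(cal,c,0.021),disc(cal,c,.012))
x,y=d[0]/1000
circ(im,cal,x,y,.015,.021);circ(im,cal,x,y,.015,.002)
lx,ly=plane(cal,[(137,169)],.036)[0,:2]
print("loupe",lx,ly);circ(im,cal,lx,ly,.02,.036);circ(im,cal,lx,ly,.02,.002)
cv2.imwrite("pics/v9.png",cv2.resize(im[120:350,90:380],None,fx=2.5,fy=2.5)[:,:,::-1])
go(x,y,.06,90)
E
```

```text
coupon (array([ 561.2, -297.2]), 16.5, array([ 561.3, -297.2]))
brown (array([ 561.4, -296.5]), 29.6, array([ 561.4, -296.5])) (array([ 561.7, -301.1]), 30.6, array([ 561.7, -301.2]))
loupe 0.43921134345756524 -0.18484194022057313
pos [ 0.5554 -0.2327  0.1276] rot [-1.7999e+02 -1.0000e-02  9.0080e+01] t 10.9 w 0.0547 F [-0.  -0.3  0.6]
tool shift mm [-64.5   5.7  67.5] turn z deg (+) 0.08
```

View pics/v9.png

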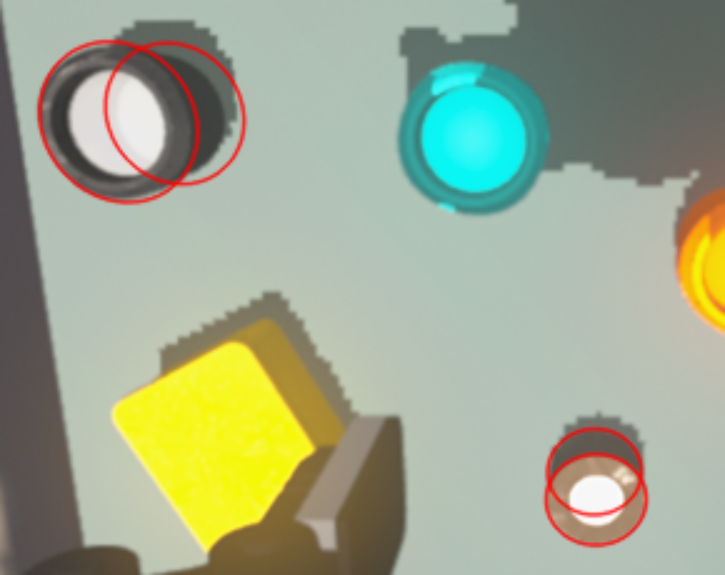

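```bash
python3 -m handwheel '[[[0,0,0],[-32,3,0],55],[[0,0,0],[-32.5,2.7,0],55],[[0,0,0],[0,0,25],55],[[0,0,0],[0,0,25],55],[[0,0,0],[0,0,25],55]]'
python3 -m handwheel '[[[0,0,0],[0,0,20],55],[[0,0,0],[0,0,15],55],[[0,0,0],[0,0,5],55],[[0,0,0],[0,0,0],55]]'
python3 -c "
from h import *
go(.5612,-.2971,.005,90)"
```

```text
time_s: 11.4
eef_pos: [0.5613, -0.2978, 0.0519]
eef_rot: [3.141, 0.0, 1.571]
force: [0.5, -0.5, -0.2]
gripper_width: 0.055
time_s: 11.8
eef_pos: [0.561, -0.2977, 0.0123]
eef_rot: [-3.141, -0.0, 1.572]
force: [-0.4, -0.5, 0.2]
gripper_width: 0.055
pos [ 0.561  -0.2977  0.0123] rot [-1.7996e+02 -2.0000e-02  9.0040e+01] t 11.8 w 0.055 F [-0.4 -0.5  0.2]
tool shift mm [0.6 0.2 7.3] turn z deg (+) 0.04
```

```bash
python3 -m handwheel '[[[0,0,0],[0.6,0,7],50],[[0,0,0],[0,0,0],35],[[0,0,0],[0,0,0],26],[[0,0,0],[0,0,0],26],[[0,0,0],[0,0,0],26]]' 30
python3 -c "
from h import *
go(.5612,-.2971,.005,90)"
```

```text
time_s: 12.3
eef_pos: [0.5613, -0.2979, 0.006]
eef_rot: [3.141, 0.0, 1.571]
force: [-0.3, 0.2, 2.6]
gripper_width: 0.0281
pos [ 0.5613 -0.2979  0.006 ] rot [1.7997e+02 1.0000e-02 9.0000e+01] t 12.3 w 0.0281 F [-0.3  0.2  2.6]
tool shift mm [ 0.8 -0.1  1. ] turn z deg (+) -0.0
```

```bash
python3 -m handwheel '[[[0,0,0],[0,0,-2],26],[[0,0,0],[0,0,-20],26],[[0,0,0],[0,0,-30],26],[[0,0,0],[0,0,-30],26],[[0,0,0],[30,-3,-10],26]]'
python3 -m handwheel '[[[0,0,0],[45,-5,0],26],[[0,0,0],[45,-5,0],26],[[0,0,0],[45,-5,0],26],[[0,0,0],[39,-4,0],26],[[0,0,0],[0,0,10],26]]'
python3 -m handwheel '[[[0,0,0],[0,0,15],26],[[0,0,0],[0,0,10],26],[[0,0,0],[0,0,0],26],[[0,0,0],[0,0,0],26]]'
python3 - <<'E'
from h import *
go(.5388,-.0939,.06,90)
cal,im=shoot("wrist","w10");p=arm.sense()["eef_pos"]
zt=p[2]-.006+.002+.019
circ(im,cal,p[0],p[1],.015,zt);circ(im,cal,.5388,-.0939,.025,.02,(0,0,255));circ(im,cal,.5388,-.0939,.035,.005,(0,0,255))
for m in optics.regions_of("wrist","brown_specimen")[:1]:
    M=m["mask"].astype(np.uint8);c=max(cv2.findContours(M,0,1)[0],key=cv2.contourArea);print(disc(cal,c,zt),p)
cv2.imwrite("pics/v10.png",cv2.resize(im[150:400,180:480],None,fx=2.3,fy=2.3)[:,:,::-1])
E
```

```text
time_s: 12.8
eef_pos: [0.5595, -0.2705, 0.1008]
eef_rot: [3.138, 0.003, 1.568]
force: [-0.2, 1.3, 0.7]
gripper_width: 0.0283
time_s: 13.3
eef_pos: [0.5394, -0.09, 0.0889]
eef_rot: [3.14, -0.001, 1.575]
force: [0.8, -1.9, 0.7]
gripper_width: 0.0283
time_s: 13.7
eef_pos: [0.5392, -0.0943, 0.0627]
eef_rot: [-3.141, -0.0, 1.57]
force: [0.2, -1.1, 0.0]
gripper_width: 0.0279
pos [ 0.5392 -0.0943  0.0627] rot [-179.99   -0.     89.96] t 13.7 w 0.0279 F [ 0.2 -1.1  0. ]
tool shift mm [ 0.4 -0.4  2.7] turn z deg (+) -0.04
(array([537.4, -90.8]), 34.8, array([537.2, -90.5])) [ 0.5393736  -0.09425423  0.06299512]
```

View pics/v10.png

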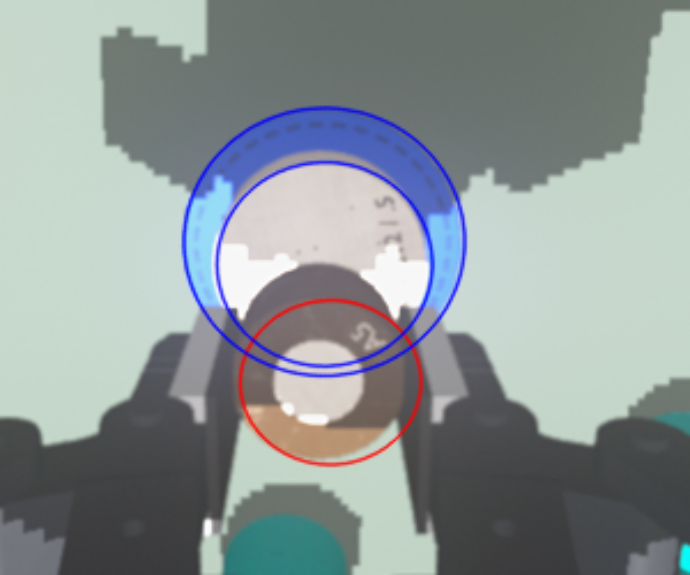

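```bash
python3 - <<'E'
from h import *
for i in range(6):
    s=arm.sense();cal=optics.get_calibration("wrist");im=optics.capture("wrist")
    cv2.imwrite(f"pics/r{i}.png",im[:,:,::-1])
    hsv=cv2.cvtColor(im,cv2.COLOR_RGB2HSV);g=cv2.cvtColor(im,cv2.COLOR_RGB2GRAY)
    print(s["eef_pos"].round(4),np.degrees(s["eef_rot"]).round(2),(cal["position"]-s["eef_pos"]).round(4),np.degrees(cal["orientation"]).round(2),project(cal,s["eef_pos"]+[0,0,.015])[0].round(1))
E
```

```text
[ 0.5395 -0.0943  0.0632] [1.7996e+02 1.0000e-02 8.9970e+01] [-0.0018  0.065   0.1426] [ 1.648e+02 -5.000e-02 -6.000e-02] [322.6 316.6]
[ 0.5395 -0.0942  0.0632] [1.7996e+02 1.0000e-02 8.9980e+01] [-0.0018  0.065   0.1426] [ 1.648e+02 -6.000e-02 -6.000e-02] [322.6 316.5]
[ 0.5395 -0.0941  0.0631] [1.7995e+02 1.0000e-02 8.9980e+01] [-0.0019  0.065   0.1425] [ 1.648e+02 -6.000e-02 -5.000e-02] [322.7 316.6]
[ 0.5394 -0.094   0.063 ] [179.96   0.    89.98] [-0.0018  0.065   0.1426] [ 1.648e+02 -5.000e-02 -5.000e-02] [322.6 316.6]
[ 0.5394 -0.094   0.063 ] [1.7997e+02 1.0000e-02 8.9990e+01] [-0.0018  0.065   0.1426] [ 1.648e+02 -5.000e-02 -4.000e-02] [322.7 316.6]
[ 0.5393 -0.0939  0.0629] [1.7998e+02 1.0000e-02 8.9990e+01] [-0.0018  0.065   0.1426] [ 1.6481e+02 -4.0000e-02 -4.0000e-02] [322.7 316.6]
```

```bash
python3 -m handwheel '[[[0,0,0],[-0.6,-0.5,15],26],[[0,0,0],[0,0,10],26],[[0,0,0],[0,0,5],26],[[0,0,0],[0,0,0],26],[[0,0,0],[0,0,0],26]]'
python3 -c "
from h import *
go(.5388,-.0945,.024,90)"
```

```text
time_s: 14.6
eef_pos: [0.5388, -0.0944, 0.0329]
eef_rot: [3.141, 0.0, 1.571]
force: [-0.3, -0.3, 0.1]
gripper_width: 0.0285
pos [ 0.5388 -0.0944  0.0329] rot [179.99   0.    90.  ] t 14.6 w 0.0285 F [-0.3 -0.3  0.1]
tool shift mm [-0.1  0.   8.9] turn z deg (+) 0.0
```

```bash
python3 -m handwheel '[[[0,0,0],[0,0,4],26],[[0,0,0],[0,0,3],26],[[0,0,0],[0,0,1],26],[[0,0,0],[0,0,0.7],26],[[0,0,0],[0,0,0],26]]'
python3 -c "
from h import *
go(.5388,-.0945,.024,90)"
```

```text
time_s: 15.1
eef_pos: [0.5386, -0.0944, 0.0239]
eef_rot: [-3.142, 0.0, 1.571]
force: [-0.1, -0.0, -0.7]
gripper_width: 0.0282
pos [ 0.5386 -0.0944  0.0239] rot [-180.    0.   90.] t 15.1 w 0.0282 F [-0.1 -0.  -0.7]
tool shift mm [-0.1  0.2 -0.1] turn z deg (+) -0.0
```

```bash
python3 -m handwheel '[[[0,0,0],[0,0,0.6],26],[[0,0,0],[0,0,0],26]]'
python3 -m handwheel '[[[0,0,0],[0,0,0.6],26],[[0,0,0],[0,0,0],26]]'
```

```text
time_s: 15.3
eef_pos: [0.5388, -0.0944, 0.0235]
eef_rot: [3.141, 0.0, 1.571]
force: [-0.1, -0.2, 2.2]
gripper_width: 0.0284
time_s: 15.5
eef_pos: [0.5388, -0.0944, 0.0234]
eef_rot: [3.141, 0.0, 1.571]
force: [-4.0, 1.2, 12.3]
gripper_width: 0.0282
```

Contact is firm. Now release and rise.

```bash
python3 -m handwheel '[[[0,0,0],[0,0,-0.8],35],[[0,0,0],[0,0,0],50],[[0,0,0],[0,0,0],50],[[0,0,0],[0,0,-20],50],[[0,0,0],[0,0,-40],50]]'
python3 -m handwheel '[[[0,0,0],[0,0,-40],70],[[0,0,0],[0,0,-20],70],[[0,0,0],[0,0,0],70]]'
python3 - <<'E'
from h import *
cal,im=shoot("wrist","w11");go(.4385,-.184,.08,90)
circ(im,cal,.5388,-.0939,.035,.005);circ(im,cal,.5388,-.0939,.025,.02);circ(im,cal,.5388,-.0939,.015,.039)
cv2.imwrite("pics/v11.png",cv2.resize(im[150:350,200:460],None,fx=2.5,fy=2.5)[:,:,::-1])
E
```

```text
time_s: 16.0
eef_pos: [0.5366, -0.0941, 0.0817]
eef_rot: [-3.136, -0.001, 1.571]
force: [0.3, -0.9, 0.0]
gripper_width: 0.0503
time_s: 16.3
eef_pos: [0.5403, -0.0947, 0.1465]
eef_rot: [3.137, 0.001, 1.571]
force: [0.2, 0.6, -0.9]
gripper_width: 0.0696
pos [ 0.5394 -0.0945  0.1445] rot [1.7987e+02 2.0000e-02 9.0000e+01] t 16.35 w 0.0701 F [ 0.5  0.  -1.2]
tool shift mm [ -89.4 -101.1   64.3] turn z deg (+) 0.0
```

View pics/v11.png

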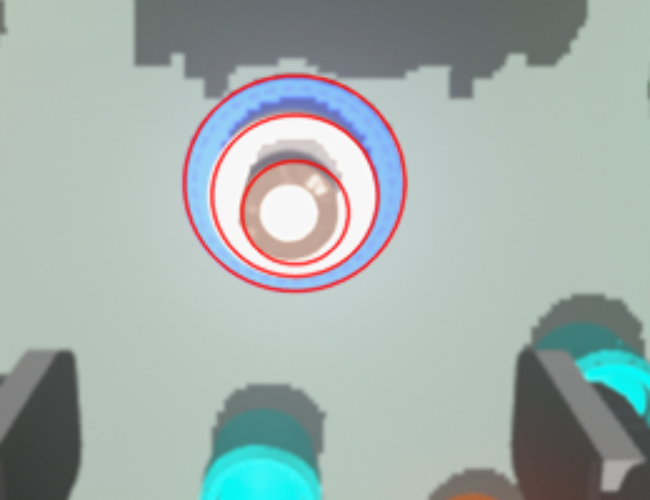

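```bash
python3 -m handwheel '[[[0,0,0],[0,0,0],70],[[0,0,0],[0,0,0],70]]'; python3 - <<'E'
from h import *
import h
h.HS["blue"]=((100,70,40),(125,255,255))
for cam in("wrist","side"):
    cal,im=shoot(cam,cam+"12")
    P=project(cal,[[.5388,-.0939,.039]])[0]
    for c in blobs(im,"blue",300)[:1]: print(cam,"blue",disc(cal,c,.005))
    for l,z in(("steel_block",.02),("brown_specimen",.039),("blue_pad",.005)):
      for m in optics.regions_of(cam,l)[:1]:
        M=m["mask"].astype(np.uint8);c=max(cv2.findContours(M,0,1)[0],key=cv2.contourArea);print(cam,l,disc(cal,c,z))
    x,y=P.astype(int);f=8
    cr=cv2.resize(im[y-35:y+35,x-45:x+45],None,fx=f,fy=f,interpolation=0);cv2.imwrite(f"pics/z_{cam}.png",cr[:,:,::-1]);print(P, cal["position"])
E
python3 -c "
import cv2,numpy as np
cv2.imwrite('pics/z12.png',cv2.resize(np.vstack([cv2.imread('pics/z_wrist.png'),cv2.imread('pics/z_side.png')]),None,fx=.53,fy=.53,interpolation=3))"
```

```text
time_s: 16.55
eef_pos: [0.5379, -0.0943, 0.1423]
eef_rot: [-3.14, -0.0, 1.571]
force: [0.7, 0.4, -0.4]
gripper_width: 0.0701
wrist blue (array([538.3, -94. ]), 70.4, array([538.4, -94. ]))
wrist steel_block (array([538.4, -93.4]), 51.1, array([538.4, -93.3]))
wrist brown_specimen (array([537.5, -92.6]), 32.7, array([537.2, -92.4]))
wrist blue_pad (array([538.5, -94.4]), 69.7, array([538.5, -94.4]))
[322.02972399 237.14000138] [ 0.53647791 -0.0293351   0.28486556]
side blue (array([540.8, -92.9]), 71.2, array([540.4, -92.6]))
side steel_block (array([546.2, -94.7]), 52.9, array([544.5, -94.6]))
side brown_specimen (array([544. , -95.3]), 39.0, array([544.1, -95.4]))
side blue_pad (array([544.5, -94.8]), 71.3, array([542.3, -94.3]))
[319.75593985 212.31793516] [ 1.0283278  -0.22651837  0.86710526]
```

View pics/z12.png

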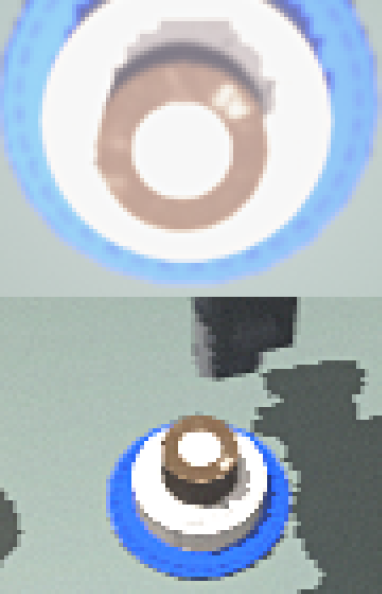

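```bash
python3 -m handwheel '[[[0,0,0],[-30,-33,0],62],[[0,0,0],[-30,-33,0],62],[[0,0,0],[-29,-33,20],62],[[0,0,0],[0,0,20],62],[[0,0,0],[0,0,0],62]]'
python3 -m handwheel '[[[0,0,0],[0,0,0],62],[[0,0,0],[0,0,0],62]]'
python3 - <<'E'
from h import *
cal,im=shoot("wrist","w13");go(.4385,-.184,.006,90)
x,y=.4385,-.184
for m in optics.regions_of("wrist","black_loupe")[:4]:
    M=m["mask"].astype(np.uint8);c=max(cv2.findContours(M,0,1)[0],key=cv2.contourArea);print(m["confidence"],cv2.boundingRect(c),disc(cal,c,.036))
circ(im,cal,x,y,.02,.036);circ(im,cal,x,y,.02,.002)
cv2.imwrite("pics/v13.png",im[:,:,::-1])
E
```

```text
time_s: 17.45
eef_pos: [0.4378, -0.1835, 0.1019]
eef_rot: [-3.139, -0.001, 1.569]
force: [-0.5, 0.4, 0.9]
gripper_width: 0.0619
time_s: 17.65
eef_pos: [0.4407, -0.1832, 0.1044]
eef_rot: [3.14, 0.0, 1.572]
force: [-0.2, -0.1, 0.2]
gripper_width: 0.0618
pos [ 0.4407 -0.1831  0.1044] rot [1.7993e+02 3.0000e-02 9.0070e+01] t 17.7 w 0.0622 F [-0.3  0.7  0.3]
tool shift mm [-0.8 -2.3 98.4] turn z deg (+) 0.07
0.88 (283, 218, 63, 67) (array([ 436.4, -183.2]), 42.1, array([ 436.4, -182.8]))
0.85 (420, 224, 74, 67) (array([ 522.7, -186.2]), 48.0, array([ 521.8, -185.6]))
0.84 (580, 177, 60, 67) (array([ 613.7, -156.1]), 50.5, array([ 614.9, -160.8]))
0.78 (518, 269, 82, 69) (array([ 591.5, -216.8]), 58.6, array([ 591.1, -216. ]))
```

View pics/v13.png

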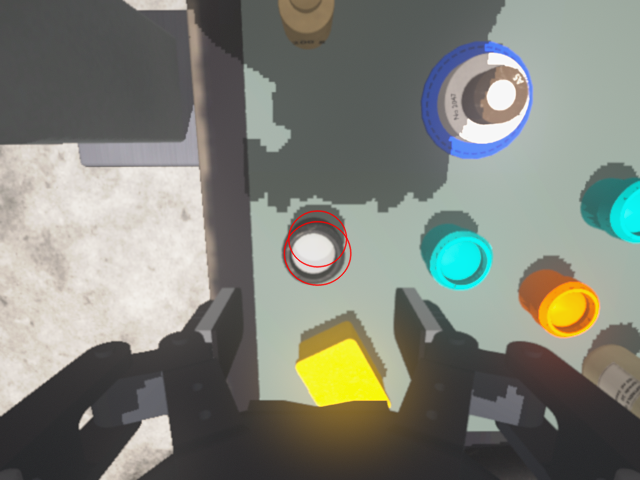

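```bash
python3 -m handwheel '[[[0,0,0],[0,-3,30],62],[[0,0,0],[0,0,30],62],[[0,0,0],[0,0,25],62],[[0,0,0],[0,0,10],62],[[0,0,0],[0,0,0],62]]'
python3 -c "
from h import *
go(.4374,-.1832,.006,90)"
```

```text
time_s: 18.25
eef_pos: [0.4364, -0.183, 0.008]
eef_rot: [-3.14, -0.001, 1.571]
force: [1.0, 0.2, 1.3]
gripper_width: 0.0622
pos [ 0.4364 -0.183   0.008 ] rot [-1.7992e+02 -4.0000e-02  9.0030e+01] t 18.25 w 0.0622 F [1.  0.2 1.3]
tool shift mm [-0.2  1.   2. ] turn z deg (+) 0.03
```

```bash
python3 -m handwheel '[[[0,0,0],[0,0.5,1.5],60],[[0,0,0],[0,0,0],45],[[0,0,0],[0,0,0],34],[[0,0,0],[0,0,0],34],[[0,0,0],[0,0,0],34]]' 30
python3 -c "
from h import *
go(.5828,.049,.009,60)"
```

```text
time_s: 18.75
eef_pos: [0.438, -0.1837, 0.0082]
eef_rot: [3.14, 0.001, 1.571]
force: [-0.2, 0.7, 8.0]
gripper_width: 0.0387
pos [ 0.438  -0.1837  0.0082] rot [1.7989e+02 4.0000e-02 9.0000e+01] t 18.75 w 0.0387 F [-0.2  0.7  8. ]
tool shift mm [232.7 144.8  -0.7] turn z deg (+) 30.0
```

```bash
python3 -m handwheel '[[[0,0,0],[0,0,-2],34],[[0,0,0],[0,0,-25],34],[[0,0,0],[0,0,-30],34],[[0,0,0],[0,0,-35],34],[[0,0,0],[39,24,0],34]]'
python3 -m handwheel '[[[0,0,0],[39,24,0],34],[[0,0,0],[39,24,0],34],[[0,0,0],[39,24,0],34],[[0,0,0],[39,24,0],34],[[0,0,0],[37,24,0],34]]'
python3 -m handwheel '[[[0,0,7.5],[0,0,10],34],[[0,0,7.5],[0,0,10],34],[[0,0,7.5],[0,0,10],34],[[0,0,7.5],[0,0,10],34],[[0,0,0],[0,0,0],34]]'
python3 -m handwheel '[[[0,0,0],[0,0,0],34],[[0,0,0],[0,0,0],34]]'
python3 - <<'E'
from h import *
go(.5828,.049,.0112,60)
cal,im=shoot("wrist","w14");p=arm.sense()["eef_pos"];z=p[2]-.0062
circ(im,cal,.5828,.049,.035,.005);circ(im,cal,p[0],p[1],.02,z);circ(im,cal,p[0],p[1],.02,z+.034)
cv2.imwrite("pics/v14.png",im[:,:,::-1])
E
```

```text
time_s: 19.25
eef_pos: [0.4624, -0.1476, 0.1037]
eef_rot: [3.136, 0.003, 1.566]
force: [1.9, -0.5, -1.7]
gripper_width: 0.0385
time_s: 19.75
eef_pos: [0.582, 0.0506, 0.0996]
eef_rot: [3.141, -0.0, 1.571]
force: [0.1, -1.4, -0.8]
gripper_width: 0.0385
time_s: 20.25
eef_pos: [0.5804, 0.0486, 0.0583]
eef_rot: [-3.14, 0.001, 1.045]
force: [0.2, -0.5, 0.8]
gripper_width: 0.0389
time_s: 20.45
eef_pos: [0.5815, 0.0486, 0.0598]
eef_rot: [3.141, -0.001, 1.05]
force: [-0.4, -0.1, -0.3]
gripper_width: 0.0386
pos [0.5815 0.0486 0.0598] rot [ 1.7996e+02 -3.0000e-02  6.0180e+01] t 20.45 w 0.0386 F [-0.4 -0.1 -0.3]
tool shift mm [ 0.9  0.9 48.6] turn z deg (+) 0.18
```

View pics/v14.png

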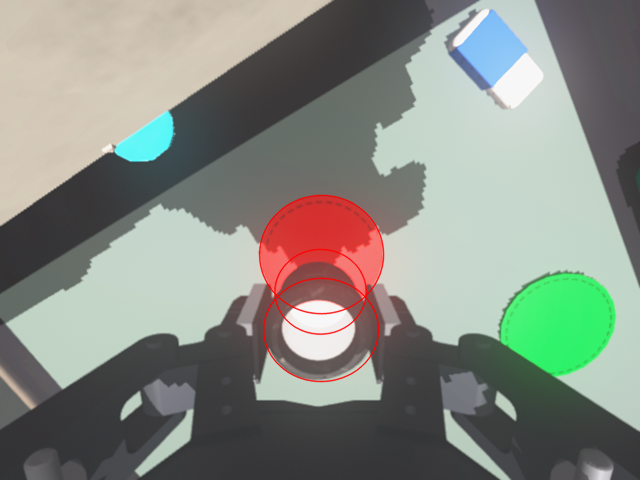

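```bash
python3 -m handwheel '[[[0,0,0],[0.8,0.7,15],34],[[0,0,0],[0,0,14],34],[[0,0,0],[0,0,10],34],[[0,0,0],[0,0,4],34],[[0,0,0],[0,0,0],34]]'
python3 -m handwheel '[[[0,0,0],[0,0,0],34],[[0,0,0],[0,0,0],34]]'
python3 -c "
from h import *
go(.5828,.049,.0112,60)"
```

```text
time_s: 21.0
eef_pos: [0.582, 0.0489, 0.0158]
eef_rot: [-3.141, 0.0, 1.048]
force: [0.0, -0.1, -0.4]
gripper_width: 0.0392
time_s: 21.2
eef_pos: [0.5826, 0.049, 0.0166]
eef_rot: [3.141, -0.001, 1.047]
force: [0.3, -0.1, -0.4]
gripper_width: 0.0388
pos [0.5826 0.049  0.0166] rot [ 1.7996e+02 -3.0000e-02  6.0010e+01] t 21.2 w 0.0388 F [ 0.3 -0.1 -0.4]
tool shift mm [0.1 0.2 5.4] turn z deg (+) 0.01
```

```bash
python3 -m handwheel '[[[0,0,0],[0,0,3],34],[[0,0,0],[0,0,1],34],[[0,0,0],[0,0,0.7],34],[[0,0,0],[0,0,0],34]]'
python3 -m handwheel '[[[0,0,0],[0,0,0.6],34],[[0,0,0],[0,0,0],34]]'
```

```text
time_s: 21.6
eef_pos: [0.5821, 0.049, 0.0113]
eef_rot: [-3.142, 0.0, 1.047]
force: [0.5, 0.7, -1.4]
gripper_width: 0.0387
time_s: 21.8
eef_pos: [0.5822, 0.049, 0.0112]
eef_rot: [3.141, -0.0, 1.047]
force: [-4.1, 0.2, 8.1]
gripper_width: 0.0386
```

```bash
python3 -m handwheel '[[[0,0,0],[0,0,-0.6],50],[[0,0,0],[0,0,0],62],[[0,0,0],[0,0,-5],65],[[0,0,0],[0,0,-30],65],[[0,0,0],[0,0,-40],65]]'
python3 -m handwheel '[[[0,0,0],[0,0,-40],65],[[0,0,-7.5],[0,0,-20],65],[[0,0,-7.5],[0,0,0],65],[[0,0,-7.5],[0,0,0],65],[[0,0,-7.5],[0,0,0],65]]'
python3 -m handwheel '[[[0,0,0],[0,0,0],65],[[0,0,0],[0,0,0],65]]'
python3 - <<'E'
from h import *
cal,im=shoot("wrist","w15");go(.46,-.265,.12,90)
circ(im,cal,.5828,.049,.035,.005);circ(im,cal,.5828,.049,.02,.039);circ(im,cal,.5828,.049,.02,.005)
for c in blobs(im,"red",1000)[:1]: print("red",disc(cal,c,.005))
for m in optics.regions_of("wrist","black_loupe")[:1]:
    M=m["mask"].astype(np.uint8);c=max(cv2.findContours(M,0,1)[0],key=cv2.contourArea);print(m["confidence"],cv2.boundingRect(c),disc(cal,c,.039))
cv2.imwrite("pics/v15.png",im[:,:,::-1])
E
```

```text
time_s: 22.3
eef_pos: [0.5808, 0.0488, 0.0859]
eef_rot: [-3.139, 0.002, 1.047]
force: [0.8, 0.1, 1.2]
gripper_width: 0.065
time_s: 22.8
eef_pos: [0.5823, 0.0489, 0.1468]
eef_rot: [3.141, -0.0, 1.576]
force: [-0.4, -0.2, -0.2]
gripper_width: 0.0653
time_s: 23.0
eef_pos: [0.5822, 0.0489, 0.1465]
eef_rot: [3.141, -0.0, 1.567]
force: [-0.2, -0.7, -0.1]
gripper_width: 0.0648
pos [0.5822 0.0489 0.1464] rot [180.    -0.    89.78] t 23.05 w 0.0649 F [-0.   0.3  0.7]
tool shift mm [-314.4 -121.    26.4] turn z deg (+) -0.22
red (array([582.8,  49. ]), 71.3, array([582.8,  49.1]))
0.71 (291, 207, 54, 57) (array([580.2,  49. ]), 41.6, array([580.5,  49.2]))
```

View pics/v15.png

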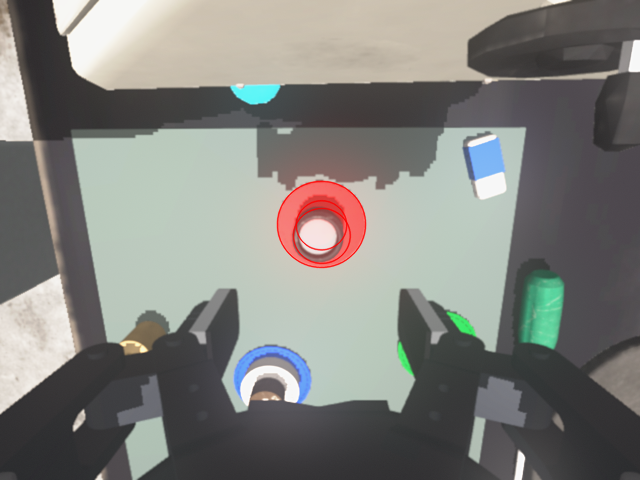

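```bash
python3 - <<'E'
from h import *
import h
h.HS["blue"]=((100,120,60),(125,255,255))
cal,im=shoot("side","s16")
out=[]
for col,x,y,zs in(("red",.5828,.049,((.02,.039),)),("blue",.5386,-.0939,((.025,.020),(.015,.039)))):
    c=blobs(im,col,500)[0];d=disc(cal,c,.005);print(col,d)
    dx,dy=.0023,.0013
    f=6;P=project(cal,[[x+dx,y+dy,.02]])[0].round().astype(int)
    big=cv2.resize(im[P[1]-32:P[1]+32,P[0]-32:P[0]+32],None,fx=f,fy=f,interpolation=0)
    for r,z in ((.035,.005),)+zs:
        a=np.linspace(0,6.28,100);p=project(cal,np.c_[x+dx+r*np.cos(a),y+dy+r*np.sin(a),a*0+z]);p=(p-P+32+.5)*f
        cv2.polylines(big,[p.round().astype(np.int32)],True,(255,0,255),1)
    out.append(big)
cv2.imwrite("pics/v16.png",np.hstack(out)[:,:,::-1])
E
```

```text
red (array([586.6,  49.6]), 69.8, array([584.9,  50.3]))Traceback (most recent call last):
  File "<stdin>", line 7, in <module>
IndexError: list index out of range
```

```bash
cat > sidechk.py <<'E'
from h import *
def sidechk(im,cal,items,fn,dx=.0023,dy=.0013):
    out=[]
    for x,y,zs in items:
        f=6;P=project(cal,[[x+dx,y+dy,.02]])[0].round().astype(int)
        big=cv2.resize(im[P[1]-32:P[1]+32,P[0]-32:P[0]+32],None,fx=f,fy=f,interpolation=0)
        for r,z in zs:
            a=np.linspace(0,6.28,100);p=project(cal,np.c_[x+dx+r*np.cos(a),y+dy+r*np.sin(a),a*0+z]);p=(p-P+32+.5)*f
            cv2.polylines(big,[p.round().astype(np.int32)],True,(255,0,255),1)
        out.append(big)
    cv2.imwrite(fn,np.hstack(out)[:,:,::-1])
E
python3 - <<'E'
from sidechk import *
cal=optics.get_calibration("side");im=cv2.imread("pics/s16.png")[:,:,::-1].copy()
sidechk(im,cal,[(.5828,.049,((.035,.005),(.02,.039))),(.5386,-.0939,((.035,.005),(.025,.02),(.015,.039)))],"pics/v16.png")
E
```

```text
(no output)
```

View pics/v16.png

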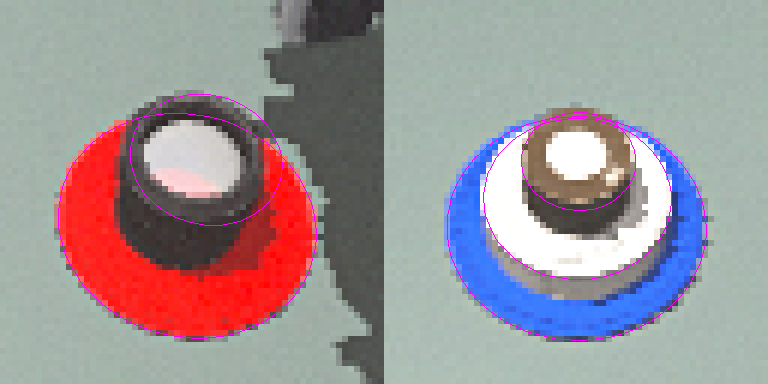

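```bash
python3 - <<'E'
from h import *
im=cv2.imread("pics/w15.png")[:,:,::-1].copy();s=cv2.imread("pics/s16.png")[:,:,::-1].copy()
a=cv2.resize(im[170:280,265:375],(440,440),interpolation=0)
b=cv2.resize(s[190:310,230:450],None,fx=3,fy=3,interpolation=0)
o=np.zeros((820,760,3),np.uint8);o[:440,:440]=a;o[450:810,:660]=b
cv2.imwrite("pics/v17.png",cv2.resize(o,None,fx=.73,fy=.73,interpolation=3)[:,:,::-1])
E
```

```text
(no output)
```

View pics/v17.png

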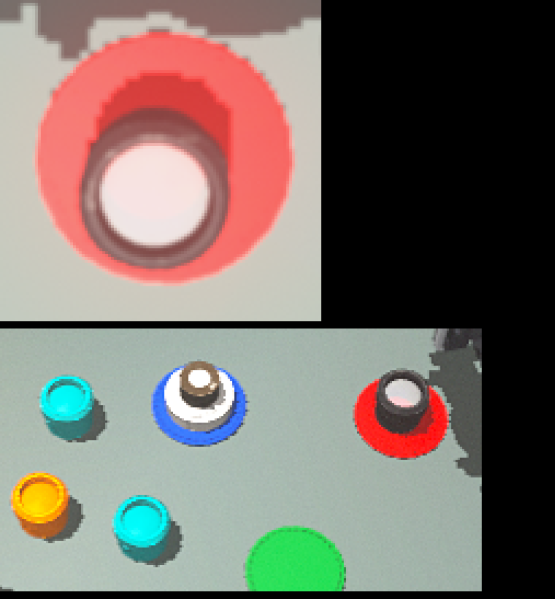

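The loupe is upright but looks about 2 mm off in x. I'll look at it from another yaw to confirm.

```bash
python3 -m handwheel '[[[0,0,8.5],[0,0,0],65],[[0,0,8.5],[0,0,0],65],[[0,0,8.5],[0,0,0],65],[[0,0,8.5],[0,0,0],65],[[0,0,8.5],[0,0,0],65]]'
python3 -m handwheel '[[[0,0,8.5],[0,0,0],65],[[0,0,8.5],[0,0,0],65],[[0,0,8.5],[0,0,0],65],[[0,0,0],[0,0,0],65],[[0,0,0],[0,0,0],65]]'
python3 - <<'E'
from h import *
cal,im=shoot("wrist","w18");go(.5828,.049,.12,20)
for c in blobs(im,"red",1000)[:1]: print("red",disc(cal,c,.005))
for m in optics.regions_of("wrist","black_loupe")[:1]:
    M=m["mask"].astype(np.uint8);c=max(cv2.findContours(M,0,1)[0],key=cv2.contourArea);print(m["confidence"],cv2.boundingRect(c),disc(cal,c,.039))
hsv=cv2.cvtColor(im,cv2.COLOR_RGB2HSV)
circ(im,cal,.5828,.049,.035,.005);circ(im,cal,.5828,.049,.02,.039);circ(im,cal,.5828,.049,.02,.005)
P=project(cal,[[.5828,.049,.02]])[0].astype(int)
cv2.imwrite("pics/v18.png",cv2.resize(im[P[1]-60:P[1]+60,P[0]-60:P[0]+60],None,fx=5,fy=5,interpolation=0)[:,:,::-1])
E
```

```text
time_s: 23.65
eef_pos: [0.5821, 0.0489, 0.1463]
eef_rot: [-3.142, 0.0, 0.821]
force: [0.5, 0.5, 0.5]
gripper_width: 0.065
time_s: 24.15
eef_pos: [0.5821, 0.0489, 0.1463]
eef_rot: [-3.142, 0.0, 0.388]
force: [0.0, 0.3, -0.7]
gripper_width: 0.0651
pos [0.5822 0.0489 0.1463] rot [-180.      0.     22.21] t 24.2 w 0.0652 F [ 0.5 -0.2 -0.2]
tool shift mm [ 0.6  0.2 26.3] turn z deg (+) 2.21
red (array([582.1,  52.5]), 68.4, array([583. ,  49.6]))
0.87 (292, 207, 55, 57) (array([582. ,  47.5]), 41.3, array([582.5,  47.1]))
```

View pics/v18.png

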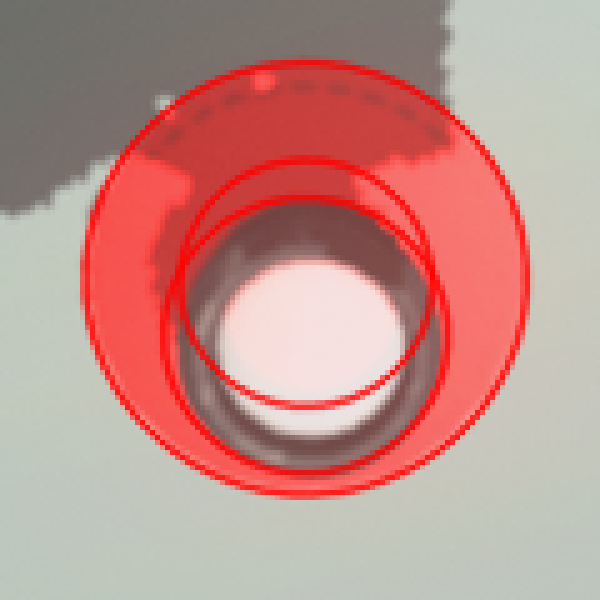

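Combining the views, the loupe sits about 2 mm off-centre, toward −x and −y. I'll regrasp it at this yaw and nudge it.

```bash
python3 -m handwheel '[[[0,0,0],[0,0,35],65],[[0,0,0],[0,0,35],65],[[0,0,0],[0,0,30],65],[[0,0,0],[0,0,20],65],[[0,0,0],[0,0,10],65]]'
python3 -m handwheel '[[[0,0,0],[0,0,0],65],[[0,0,0],[0,0,3],65],[[0,0,0],[0,0,0],65]]'
python3 -c "
from h import *
go(.5822,.049,.012,22)"
```

```text
time_s: 24.75
eef_pos: [0.581, 0.0489, 0.0144]
eef_rot: [-3.141, 0.002, 0.386]
force: [0.6, -0.0, 0.5]
gripper_width: 0.065
time_s: 25.05
eef_pos: [0.5828, 0.049, 0.0142]
eef_rot: [3.141, -0.001, 0.384]
force: [-0.4, -0.5, 0.6]
gripper_width: 0.0648
pos [0.5828 0.049  0.0142] rot [ 1.7998e+02 -8.0000e-02  2.2020e+01] t 25.05 w 0.0648 F [-0.4 -0.5  0.6]
tool shift mm [-0.6 -0.2  2.2] turn z deg (+) 0.02
```

```bash
python3 -m handwheel '[[[0,0,0],[0,0,0],45],[[0,0,0],[0,0,0],34],[[0,0,0],[0,0,0],34],[[0,0,0],[0,0,-2],34],[[0,0,0],[0,0,-2],34]]' 30
python3 -m handwheel '[[[0,0,0],[1.9,0.6,0],34],[[0,0,0],[0,0,0],34],[[0,0,0],[0,0,2],34],[[0,0,0],[0,0,1.5],34],[[0,0,0],[0,0,0],34]]'
python3 -c "
from h import *
go(.5822,.049,.012,22)"
```

```text
time_s: 25.55
eef_pos: [0.5822, 0.0489, 0.0176]
eef_rot: [3.142, -0.0, 0.384]
force: [-0.0, -0.5, -1.2]
gripper_width: 0.0386
time_s: 26.05
eef_pos: [0.5841, 0.0491, 0.0141]
eef_rot: [3.142, -0.0, 0.384]
force: [-3.8, -0.4, 9.5]
gripper_width: 0.0384
pos [0.5841 0.0491 0.0141] rot [ 1.8e+02 -1.0e-02  2.2e+01] t 26.05 w 0.0384 F [-3.8 -0.4  9.5]
tool shift mm [-1.8 -0.6  2.1] turn z deg (+) 0.0
```

```bash
python3 -m handwheel '[[[0,0,0],[0,0,-0.5],50],[[0,0,0],[0,0,0],62],[[0,0,0],[0,0,-10],65],[[0,0,0],[0,0,-40],65],[[0,0,0],[0,0,-40],65]]'
python3 -m handwheel '[[[0,0,0],[0,0,-40],65],[[0,0,0],[0,0,0],65],[[0,0,0],[0,0,0],65],[[0,0,0],[0,0,0],65]]'
cat > lk.py <<'E'
from h import *
def lk(n,x,y,zs,f=5):
    cal,im=shoot("wrist",n);go(x,y,.1)
    for m in optics.regions_of("wrist","black_loupe")[:1]:
        M=m["mask"].astype(np.uint8);c=max(cv2.findContours(M,0,1)[0],key=cv2.contourArea);print(m["confidence"],disc(cal,c,.039))
    for r,z in zs: circ(im,cal,x,y,r,z)
    P=project(cal,[[x,y,.02]])[0].astype(int)
    return cv2.resize(im[P[1]-60:P[1]+60,P[0]-60:P[0]+60],None,fx=f,fy=f,interpolation=0)[:,:,::-1]
E
python3 - <<'E'
from lk import *
cv2.imwrite("pics/a19.png",lk("w19",.5828,.049,((.035,.005),(.02,.039),(.02,.005)),3))
E
python3 -m handwheel '[[[0,0,-8.5],[0,0,0],65],[[0,0,-8.5],[0,0,0],65],[[0,0,-8.5],[0,0,0],65],[[0,0,-8.5],[0,0,0],65],[[0,0,-8.5],[0,0,0],65]]'
python3 -m handwheel '[[[0,0,-8.5],[0,0,0],65],[[0,0,-8.5],[0,0,0],65],[[0,0,-8.5],[0,0,0],65],[[0,0,0],[0,0,0],65],[[0,0,0],[0,0,0],65]]'
python3 - <<'E'
from lk import *
from sidechk import *
b=lk("w20",.5828,.049,((.035,.005),(.02,.039),(.02,.005)),3)
cv2.imwrite("pics/v20.png",np.hstack([cv2.imread("pics/a19.png"),b]))
cal,im=shoot("side","s20")
sidechk(im,cal,[(.5828,.049,((.035,.005),(.02,.039)))],"pics/s20v.png")
E
```

```text
time_s: 26.55
eef_pos: [0.5833, 0.049, 0.1054]
eef_rot: [-3.141, 0.002, 0.384]
force: [1.1, -0.2, -0.1]
gripper_width: 0.065
time_s: 26.95
eef_pos: [0.5836, 0.0491, 0.1436]
eef_rot: [-3.141, 0.001, 0.384]
force: [-0.7, -1.0, 0.4]
gripper_width: 0.0645
pos [0.5835 0.049  0.1433] rot [-1.7997e+02  1.0000e-01  2.2000e+01] t 27.0 w 0.065 F [-0.4 -0.7  0.8]
tool shift mm [-0.6 -0.2 43.3] turn z deg (+) None
0.78 (array([583.5,  48. ]), 41.4, array([583.9,  47.6]))
time_s: 27.55
eef_pos: [0.5836, 0.0491, 0.1434]
eef_rot: [-3.14, 0.001, 1.132]
force: [-0.4, 0.2, 0.7]
gripper_width: 0.0653
time_s: 28.05
eef_pos: [0.5838, 0.0491, 0.1438]
eef_rot: [-3.141, 0.0, 1.566]
force: [0.4, 1.1, 0.6]
gripper_width: 0.065
pos [0.5839 0.0491 0.1439] rot [-179.96    0.     89.75] t 28.1 w 0.0647 F [-0.   0.1  0.1]
tool shift mm [-0.1 -1.1 43.9] turn z deg (+) None
0.56 (array([581.7,  49.4]), 41.6, array([581.6,  49.7]))
```

View pics/v20.png

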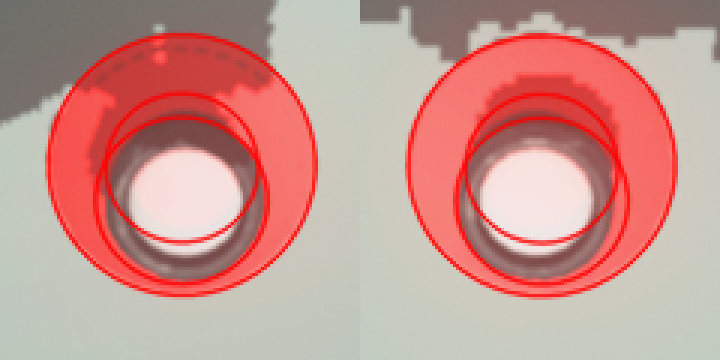

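View pics/s20v.png

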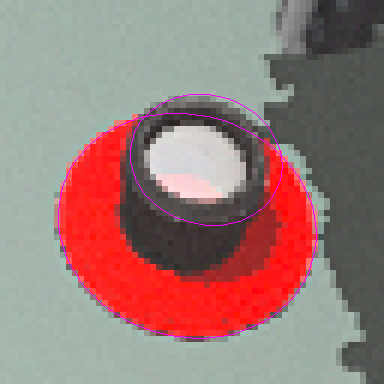

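```bash
python3 -m handwheel '[[[0,0,0],[-45,-17,0],65],[[0,0,0],[-45,-17,0],65],[[0,0,0],[-45,-17,0],65],[[0,0,0],[-45,-17,0],65],[[0,0,0],[-45,-17,0],65]]'
python3 -m handwheel '[[[0,0,0],[-45,-17,0],65],[[0,0,0],[-45,-17,0],65],[[0,0,0],[0,0,0],65],[[0,0,-7],[0,0,0],65],[[0,0,-7],[0,0,0],65]]'
python3 -m handwheel '[[[0,0,-7],[0,0,0],65],[[0,0,-7],[0,0,0],65],[[0,0,0],[0,0,0],65],[[0,0,0],[0,0,0],65],[[0,0,0],[0,0,0],65]]'
python3 - <<'E'
from h import *
cal,im=shoot("wrist","w21")
c=blobs(im,"yellow",1000)[0]
hsv=cv2.cvtColor(im,cv2.COLOR_RGB2HSV);k=cv2.inRange(hsv,np.array((22,100,215)),np.array((36,255,255)))
c=max(cv2.findContours(k,0,1)[0],key=cv2.contourArea);P=plane(cal,c.reshape(-1,2)+0.,.030)[:,:2]*1000
r=cv2.minAreaRect(P.astype(np.float32));print(r)
b=cv2.boxPoints(r)/1000;p=project(cal,np.c_[b,[.03]*4]);cv2.polylines(im,[p.round().astype(np.int32)],True,(255,0,0),1)
cv2.imwrite("pics/v21.png",im[:,:,::-1]);go(r[0][0]/1000,r[0][1]/1000,.008)
E
```

```text
time_s: 28.7
eef_pos: [0.4982, -0.1775, 0.1444]
eef_rot: [3.141, 0.0, 1.569]
force: [1.0, -0.2, -0.9]
gripper_width: 0.0649
time_s: 29.2
eef_pos: [0.465, -0.2661, 0.1443]
eef_rot: [3.142, -0.0, 1.817]
force: [0.6, 0.5, 0.5]
gripper_width: 0.0648
time_s: 29.7
eef_pos: [0.4652, -0.2657, 0.1443]
eef_rot: [3.142, -0.0, 2.056]
force: [0.9, 0.2, 0.4]
gripper_width: 0.0653
((456.4350891113281, -282.2812194824219), (46.735618591308594, 63.40691375732422), 27.24799919128418)
pos [ 0.4652 -0.2658  0.1443] rot [180.     0.   117.85] t 29.75 w 0.0649 F [-1.   0.3  0.1]
tool shift mm [-10.5 -15.5 136.3] turn z deg (+) None
```

View pics/v21.png

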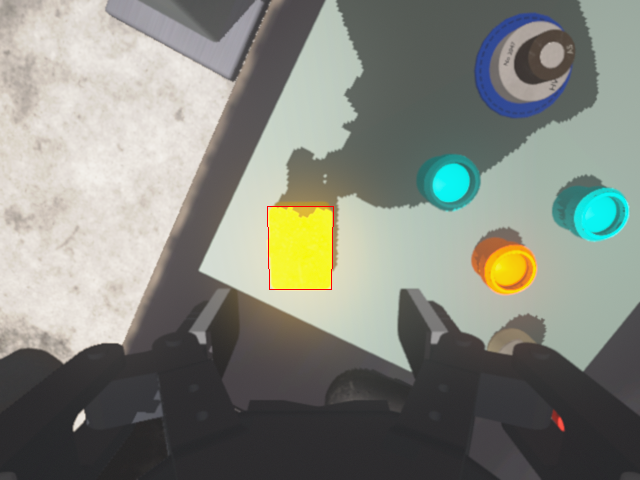

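```bash
python3 -m handwheel '[[[0,0,0],[-10.8,-14.4,30],67],[[0,0,0],[0,0,30],67],[[0,0,0],[0,0,30],67],[[0,0,0],[0,0,25],67],[[0,0,0],[0,0,12],67]]'
python3 -m handwheel '[[[0,0,0],[0,0,0],67],[[0,0,0],[0,0,0],67]]'
python3 -c "
from h import *
go(.4575,-.282,.008)"
```

```text
time_s: 30.25
eef_pos: [0.4565, -0.2815, 0.0153]
eef_rot: [-3.14, -0.002, 2.058]
force: [0.0, 0.2, 0.8]
gripper_width: 0.0675
time_s: 30.45
eef_pos: [0.458, -0.2825, 0.0182]
eef_rot: [3.141, 0.001, 2.059]
force: [0.2, -0.1, 1.2]
gripper_width: 0.0669
pos [ 0.458  -0.2825  0.0182] rot [1.7997e+02 5.0000e-02 1.1797e+02] t 30.45 w 0.0669 F [ 0.2 -0.1  1.2]
tool shift mm [ 0.7 -0.2 10.2] turn z deg (+) None
```

```bash
python3 -m handwheel '[[[0,0,0],[0,0,9],67],[[0,0,0],[0,0,0],55],[[0,0,0],[0,0,0],41],[[0,0,0],[0,0,0],41],[[0,0,0],[0,0,0],41]]' 30
python3 -m handwheel '[[[0,0,0],[0,0,0],41],[[0,0,0],[0,0,0],41]]'
python3 -c "
from h import *
go(.6841,-.0608,.12)"
```

```text
time_s: 30.95
eef_pos: [0.4577, -0.2823, 0.0086]
eef_rot: [3.141, 0.0, 2.059]
force: [-0.1, -0.3, 3.5]
gripper_width: 0.0457
time_s: 31.15
eef_pos: [0.4577, -0.2823, 0.0086]
eef_rot: [3.141, 0.0, 2.059]
force: [-0.8, 1.2, 5.3]
gripper_width: 0.0456
pos [ 0.4577 -0.2823  0.0086] rot [1.7999e+02 3.0000e-02 1.1800e+02] t 31.15 w 0.0456 F [-0.8  1.2  5.3]
tool shift mm [  89.3  304.  -111.3] turn z deg (+) None
```

```bash
python3 -m handwheel '[[[0,0,0],[0,0,-3],41],[[0,0,0],[0,0,-25],41],[[0,0,0],[0,0,-40],41],[[0,0,0],[0,0,-45],41],[[0,0,0],[0,0,0],41]]'
python3 - <<'E'
from h import *
cal=optics.get_calibration("side")
print(plane(cal,[(315,366),(350,353),(360,353),(395,333),(400,352),(430,330),(420,344)],.015).round(3))
go(.6841,-.0608,.12)
E
```

```text
time_s: 31.65
eef_pos: [0.4599, -0.2837, 0.127]
eef_rot: [3.138, 0.007, 2.059]
force: [1.1, -0.9, -1.1]
gripper_width: 0.0451
[[ 0.772 -0.157  0.015]
 [ 0.765 -0.104  0.015]
 [ 0.768 -0.09   0.015]
 [ 0.751 -0.032  0.015]
 [ 0.781 -0.033  0.015]
 [ 0.759  0.02   0.015]
 [ 0.776 -0.001  0.015]]
pos [ 0.4599 -0.2837  0.127 ] rot [179.77   0.4  118.  ] t 31.65 w 0.0451 F [ 1.1 -0.9 -1.1]
tool shift mm [ 91.7 302.5   7.6] turn z deg (+) None
```

```bash
python3 -m handwheel '[[[0,0,0],[13,43,0],41],[[0,0,0],[13,43,0],41],[[0,0,0],[13,43,0],41],[[0,0,0],[13,43,0],41],[[0,0,0],[13,43,0],41]]'
python3 -m handwheel '[[[0,0,0],[13,43,0],41],[[0,0,0],[12,44,20],41],[[0,0,0],[0,0,20],41],[[0,0,0],[0,0,0],41],[[0,0,0],[0,0,0],41]]'
python3 - <<'E'
from h import *
go(.6841,-.0608,.0116)
cal,im=shoot("wrist","w22");p=arm.sense()["eef_pos"]
circ(im,cal,.6841,-.0608,.035,.005)
cv2.imwrite("pics/v22.png",im[:,:,::-1])
E
```

```text
time_s: 32.15
eef_pos: [0.6178, -0.1223, 0.1212]
eef_rot: [-3.141, -0.0, 2.06]
force: [0.7, -0.5, -0.8]
gripper_width: 0.0454
time_s: 32.65
eef_pos: [0.6812, -0.0613, 0.0814]
eef_rot: [-3.14, -0.0, 2.059]
force: [-0.0, -0.1, -0.3]
gripper_width: 0.0453
pos [ 0.6812 -0.0613  0.0814] rot [-1.7994e+02 -3.0000e-02  1.1798e+02] t 32.65 w 0.0453 F [-0.  -0.1 -0.3]
tool shift mm [-0.9  2.9 69.8] turn z deg (+) None
```

View pics/v22.png

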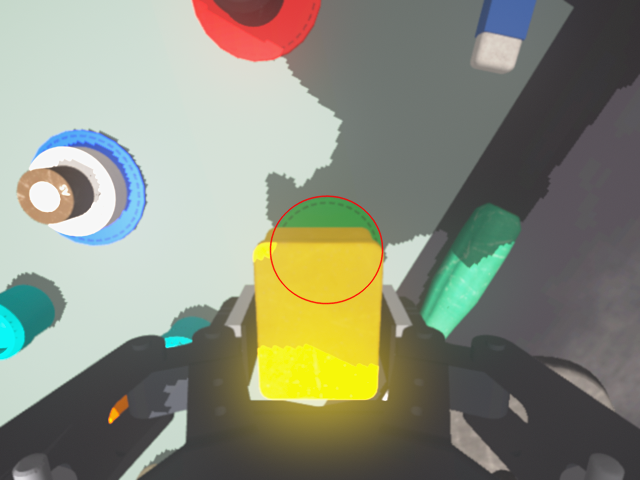

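```bash
python3 - <<'E'
from h import *
cal=optics.get_calibration("wrist");s=arm.sense();p=s["eef_pos"];m=R.from_euler('xyz',s["eef_rot"]).as_matrix()
z=p[2]+.0214
q=plane(cal,[(258,243),(381,243),(378,399),(260,399)],z)
print(((q-p)@m*1000).round(1))
E
```

```text
[[ 32.  -22.8 -21.4]
 [ 32.   19.5 -21.4]
 [-31.3  21.3 -21.4]
 [-31.2 -24.8 -21.4]]
```

```bash
python3 -m handwheel '[[[0,0,0],[-1.2,3.4,15],41],[[0,0,0],[0,0,20],41],[[0,0,0],[0,0,15],41],[[0,0,0],[0,0,10],41],[[0,0,0],[0,0,0],41]]'
python3 -m handwheel '[[[0,0,0],[0,0,0],41],[[0,0,0],[0,0,0],41]]'
python3 -c "
from h import *
go(.6846,-.0606,.0116)"
```

```text
time_s: 33.2
eef_pos: [0.6846, -0.0608, 0.0201]
eef_rot: [-3.14, -0.001, 2.059]
force: [0.2, -0.2, -0.8]
gripper_width: 0.0453
time_s: 33.4
eef_pos: [0.6861, -0.0606, 0.0223]
eef_rot: [3.14, 0.001, 2.059]
force: [0.4, -0.3, -0.0]
gripper_width: 0.0453
pos [ 0.6861 -0.0606  0.0223] rot [1.7993e+02 5.0000e-02 1.1799e+02] t 33.4 w 0.0453 F [ 0.4 -0.3 -0. ]
tool shift mm [ 0.7 -1.3 10.7] turn z deg (+) None
```

```bash
python3 -m handwheel '[[[0,0,0],[0.3,-0.8,5],41],[[0,0,0],[0,0,3],41],[[0,0,0],[0,0,1],41],[[0,0,0],[0,0,0],41],[[0,0,0],[0,0,0],41]]'
python3 -m handwheel '[[[0,0,0],[0,0,0.7],41],[[0,0,0],[0,0,0],41]]'
python3 -c "
from h import *
go(.6845,-.0606,.0116)"
```

```text
time_s: 33.9
eef_pos: [0.6847, -0.0605, 0.0124]
eef_rot: [3.142, 0.0, 2.06]
force: [-0.1, 0.2, 1.0]
gripper_width: 0.0454
time_s: 34.1
eef_pos: [0.6847, -0.0605, 0.0117]
eef_rot: [3.141, 0.0, 2.06]
force: [-0.2, 0.6, -0.7]
gripper_width: 0.0454
pos [ 0.6847 -0.0605  0.0117] rot [1.7999e+02 1.0000e-02 1.1800e+02] t 34.1 w 0.0454 F [-0.2  0.6 -0.7]
tool shift mm [ 0.  -0.2  0.1] turn z deg (+) None
```

```bash
python3 -m handwheel '[[[0,0,0],[0,0,0.6],41],[[0,0,0],[0,0,0],41]]'
python3 -m handwheel '[[[0,0,0],[0,0,0.4],50],[[0,0,0],[0,0,0],65],[[0,0,0],[0,0,0],67],[[0,0,0],[0,0,-15],67],[[0,0,0],[0,0,-40],67]]'
python3 -m handwheel '[[[0,0,0],[0,0,-40],67],[[0,0,0],[0,0,-35],67],[[0,0,0],[0,0,0],67],[[0,0,0],[0,0,0],67],[[0,0,0],[0,0,0],67]]'
python3 - <<'E'
from h import *
cal,im=shoot("wrist","w23");go(.4334,-.049,.1,75)
hsv=cv2.cvtColor(im,cv2.COLOR_RGB2HSV);k=cv2.inRange(hsv,np.array((22,100,215)),np.array((36,255,255)))
c=max(cv2.findContours(k,0,1)[0],key=cv2.contourArea);P=plane(cal,c.reshape(-1,2)+0.,.033)[:,:2]*1000
print(cv2.minAreaRect(P.astype(np.float32)))
circ(im,cal,.6841,-.0608,.035,.005)
cv2.imwrite("pics/v23.png",im[:,:,::-1])
E
```

```text
time_s: 34.3
eef_pos: [0.6847, -0.0605, 0.0117]
eef_rot: [3.141, 0.0, 2.059]
force: [-2.7, 0.0, 7.6]
gripper_width: 0.0454
time_s: 34.8
eef_pos: [0.6822, -0.0603, 0.0626]
eef_rot: [-3.136, -0.004, 2.059]
force: [-0.1, 0.1, 0.7]
gripper_width: 0.0667
time_s: 35.3
eef_pos: [0.684, -0.0605, 0.1393]
eef_rot: [-3.14, -0.001, 2.06]
force: [-0.6, -0.1, -1.6]
gripper_width: 0.0674
pos [ 0.6839 -0.0605  0.1391] rot [-1.7989e+02 -7.0000e-02  1.1800e+02] t 35.35 w 0.067 F [ 0.6  0.1 -0. ]
tool shift mm [ 127.7 -215.7   39.6] turn z deg (+) 43.0
((682.2028198242188, -60.98632049560547), (47.63051986694336, 63.8824462890625), 27.99615478515625)
```

View pics/v23.png

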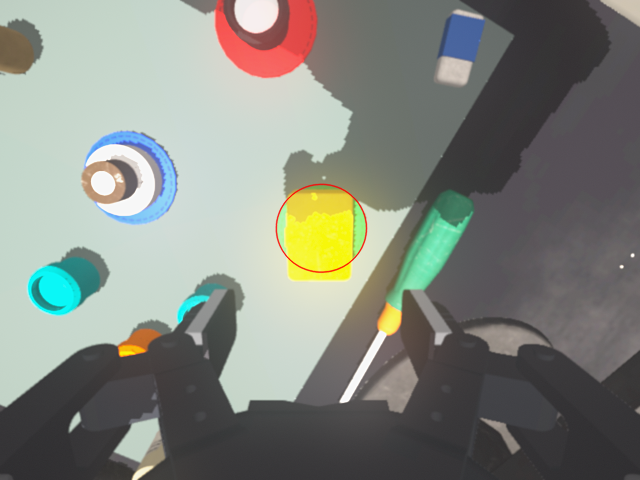

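```bash
python3 -m handwheel '[[[0,0,0],[21,-36,0],67],[[0,0,0],[21,-36,0],67],[[0,0,0],[21,-36,0],67],[[0,0,0],[21,-36,0],67],[[0,0,0],[21,-36,0],67]]'
python3 -m handwheel '[[[0,0,0],[22,-36,0],60],[[0,0,7.5],[0,0,0],60],[[0,0,7.5],[0,0,0],60],[[0,0,7.5],[0,0,0],60],[[0,0,7.5],[0,0,0],60]]'
python3 -m handwheel '[[[0,0,7.5],[0,0,0],60],[[0,0,7.7],[0,0,0],60],[[0,0,0],[0,0,0],60],[[0,0,0],[0,0,0],60],[[0,0,0],[0,0,0],60]]'
python3 - <<'E'
from h import *
cal,im=shoot("wrist","w24");go(.434,-.049,.006,72.8)
marks("wrist",cal,["brass_weight"])
for m in optics.regions_of("wrist","brass_weight")[:1]:
    M=m["mask"].astype(np.uint8);c=max(cv2.findContours(M,0,1)[0],key=cv2.contourArea);print(cv2.boundingRect(c),disc(cal,c,.035))
cv2.imwrite("pics/v24.png",im[:,:,::-1])
E
```

```text
time_s: 35.85
eef_pos: [0.4739, -0.0522, 0.1394]
eef_rot: [-3.14, -0.001, 2.06]
force: [0.8, -0.2, 0.1]
gripper_width: 0.0669
time_s: 36.35
eef_pos: [0.4335, -0.0497, 0.1398]
eef_rot: [-3.14, -0.0, 1.53]
force: [-0.3, -0.2, -0.5]
gripper_width: 0.06
time_s: 36.85
eef_pos: [0.434, -0.0498, 0.1403]
eef_rot: [-3.141, 0.0, 1.274]
force: [-0.0, -0.8, 0.0]
gripper_width: 0.0599
pos [ 0.4341 -0.0498  0.1404] rot [-179.98    0.     72.95] t 36.9 w 0.06 F [-0.1 -0.6  0.3]
tool shift mm [  0.7  -0.3 134.4] turn z deg (+) 0.15
wrist brass_weight 0.87 [ 0.4314 -0.0487  0.0034] [316. 226.]
(298, 209, 42, 48) (array([433.5, -47.7]), 34.5, array([434.1, -47.6]))
```

View pics/v24.png

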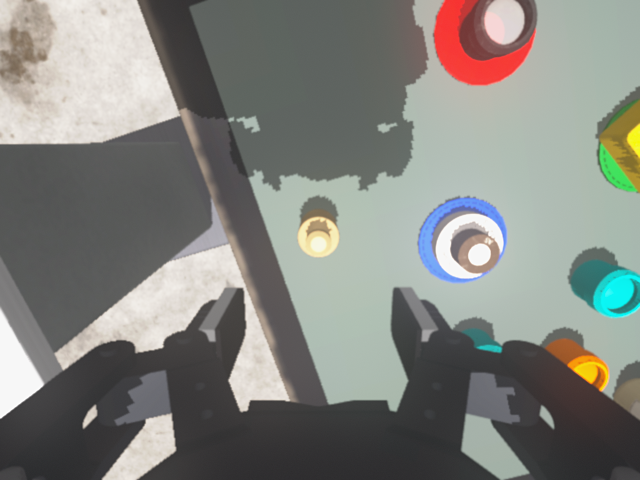

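```bash
python3 - <<'E'
from h import *
cal=optics.get_calibration("wrist");im=cv2.imread("pics/w24.png")[:,:,::-1].copy()
print(plane(cal,[(318.5,236.5)],.035),plane(cal,[(318,242.5)],.055))
x,y=.4325,-.0486
circ(im,cal,x,y,.0145,.035);circ(im,cal,x,y,.0145,.002)
cv2.imwrite("pics/v25.png",cv2.resize(im[190:275,270:370],None,fx=6,fy=6,interpolation=0)[:,:,::-1])
E
```

```text
[[ 0.43321051 -0.04972473  0.035     ]] [[ 0.43323502 -0.048463    0.055     ]]
```

View pics/v25.png

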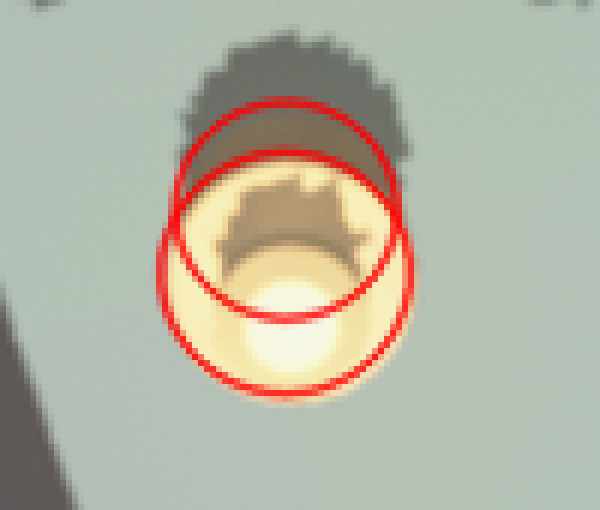

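```bash
python3 -m handwheel '[[[0,0,0],[0.5,-0.4,35],60],[[0,0,0],[0,0,35],60],[[0,0,0],[0,0,30],60],[[0,0,0],[0,0,20],60],[[0,0,0],[0,0,9],60]]'
python3 -m handwheel '[[[0,0,0],[0,0,0],55],[[0,0,0],[0,0,0],55]]'
python3 -c "
from h import *
go(.4337,-.0492,.006,72.8)"
```

```text
time_s: 37.5
eef_pos: [0.4329, -0.0491, 0.01]
eef_rot: [-3.139, 0.0, 1.271]
force: [-1.0, -1.3, 0.3]
gripper_width: 0.0602
time_s: 37.7
eef_pos: [0.4346, -0.0493, 0.0124]
eef_rot: [3.141, -0.0, 1.271]
force: [0.3, -0.3, -0.8]
gripper_width: 0.0553
pos [ 0.4346 -0.0493  0.0124] rot [ 1.7995e+02 -1.0000e-02  7.2820e+01] t 37.7 w 0.0553 F [ 0.3 -0.3 -0.8]
tool shift mm [-0.2 -0.9  6.4] turn z deg (+) 0.02
```

```bash
python3 -m handwheel '[[[0,0,0],[0,-0.7,5],50],[[0,0,0],[0,0,0],38],[[0,0,0],[0,0,0],25],[[0,0,0],[0,0,0],25],[[0,0,0],[0,0,0],25]]' 50
python3 -c "
from h import *
go(.5607,-.02245,.0076,72.8)"
python3 -m handwheel '[[[0,0,0],[0,0,-3],25],[[0,0,0],[0,0,-25],25],[[0,0,0],[0,0,-35],25],[[0,0,0],[0,0,-27],25],[[0,0,0],[0,0,0],25]]'
python3 -c "
from h import *
go(.5607,-.02245,.06,72.8)"
```

```text
time_s: 38.2
eef_pos: [0.4335, -0.049, 0.0071]
eef_rot: [3.141, -0.0, 1.271]
force: [-2.3, 0.0, 7.0]
gripper_width: 0.0276
pos [ 0.4335 -0.049   0.0071] rot [ 1.7998e+02 -1.0000e-02  7.2810e+01] t 38.2 w 0.0276 F [-2.3  0.   7. ]
tool shift mm [ 63.  113.7  -0.5] turn z deg (+) 0.01
time_s: 38.7
eef_pos: [0.4354, -0.0492, 0.0999]
eef_rot: [3.136, -0.001, 1.271]
force: [-0.5, -0.4, -2.5]
gripper_width: 0.0271
pos [ 0.4354 -0.0492  0.0999] rot [ 1.797e+02 -6.000e-02  7.280e+01] t 38.7 w 0.0271 F [-0.5 -0.4 -2.5]
tool shift mm [ 62.5 111.5  40.6] turn z deg (+) 0.0
```

```bash
python3 -m handwheel '[[[0,0,0],[21,38,0],25],[[0,0,0],[21,38,0],25],[[0,0,0],[21,37.5,10],25],[[0,0,0],[0,0,20],25],[[0,0,0],[0,0,15],25]]'
python3 -m handwheel '[[[0,0,0],[0,0,0],25],[[0,0,0],[0,0,0],25],[[0,0,0],[0,0,0],25]]'
python3 - <<'E'
from h import *
go(.5607,-.02245,.0071,72.8)
cal,im=shoot("wrist","w26");p=arm.sense()["eef_pos"]
circ(im,cal,.5607,-.02245,.0145,.002);circ(im,cal,.5828,.049,.035,.005);circ(im,cal,p[0],p[1],.0145,p[2]-.0051+.033)
cv2.imwrite("pics/v26.png",im[:,:,::-1])
E
```

```text
time_s: 39.2
eef_pos: [0.5606, -0.022, 0.0493]
eef_rot: [-3.14, 0.0, 1.271]
force: [-0.4, 0.2, -2.0]
gripper_width: 0.0271
time_s: 39.5
eef_pos: [0.5607, -0.0225, 0.0524]
eef_rot: [3.141, -0.0, 1.27]
force: [0.0, 1.1, -1.8]
gripper_width: 0.0271
pos [ 0.5607 -0.0225  0.0524] rot [ 1.7994e+02 -1.0000e-02  7.2790e+01] t 39.5 w 0.0271 F [ 0.   1.1 -1.8]
tool shift mm [-0.  -0.1 45.3] turn z deg (+) -0.01
```

View pics/v26.png

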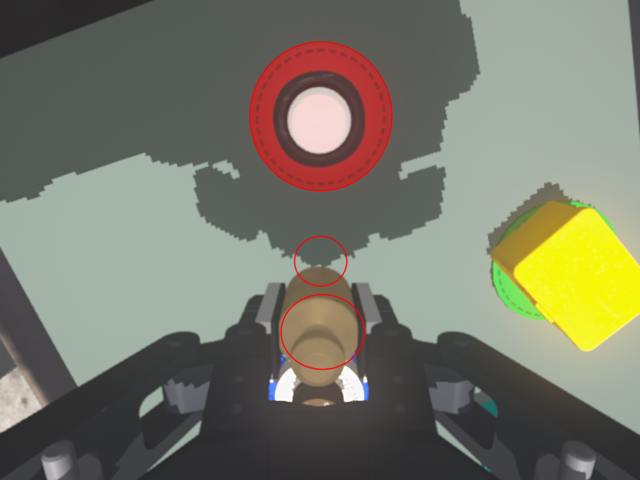

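```bash
python3 -m handwheel '[[[0,0,0],[0,0.4,15],25],[[0,0,0],[0,0,14],25],[[0,0,0],[0,0,8],25],[[0,0,0],[0,0,0],25],[[0,0,0],[0,0,0],25]]'
python3 -m handwheel '[[[0,0,0],[0,0,0],25],[[0,0,0],[0,0,0],25]]'
python3 -c "
from h import *
go(.561,-.0225,.0071,72.8)"
```

```text
time_s: 40.05
eef_pos: [0.5611, -0.0225, 0.0152]
eef_rot: [3.141, -0.0, 1.271]
force: [0.5, 0.4, -1.5]
gripper_width: 0.0272
time_s: 40.25
eef_pos: [0.5613, -0.0225, 0.0152]
eef_rot: [3.141, -0.0, 1.271]
force: [-0.1, 0.9, -1.5]
gripper_width: 0.0272
pos [ 0.5613 -0.0225  0.0152] rot [ 1.7994e+02 -1.0000e-02  7.2800e+01] t 40.25 w 0.0272 F [-0.1  0.9 -1.5]
tool shift mm [-0.1 -0.3  8.1] turn z deg (+) 0.0
```

```bash
python3 -m handwheel '[[[0,0,0],[0,0,4],25],[[0,0,0],[0,0,2.5],25],[[0,0,0],[0,0,1],25],[[0,0,0],[0,0,0],25],[[0,0,0],[0,0,0],25]]'
python3 -m handwheel '[[[0,0,0],[0,0,0.7],25],[[0,0,0],[0,0,0],25]]'
```

```text
time_s: 40.75
eef_pos: [0.5607, -0.0225, 0.0071]
eef_rot: [-3.141, 0.0, 1.271]
force: [-1.8, 0.7, 2.8]
gripper_width: 0.027
time_s: 40.95
eef_pos: [0.5608, -0.0225, 0.0071]
eef_rot: [3.141, -0.0, 1.271]
force: [-6.6, 0.5, 15.1]
gripper_width: 0.0272
```

Contact is made. Now release, rise and view everything.

```bash
python3 -m handwheel '[[[0,0,0],[0,0,-0.8],35],[[0,0,0],[0,0,0],50],[[0,0,0],[0,0,0],50],[[0,0,0],[0,0,-15],50],[[0,0,0],[0,0,-40],50]]'
python3 -m handwheel '[[[0,0,0],[0,0,-50],50],[[0,0,0],[0,0,-50],50],[[0,0,0],[0,0,-45],50],[[0,0,0],[0,0,-20],50],[[0,0,0],[0,0,0],50]]'
python3 -m handwheel '[[[0,0,0],[-25,0,0],50],[[0,0,0],[-25,0,0],50],[[0,0,0],[-10,0,0],50],[[0,0,0],[0,0,0],50],[[0,0,0],[0,0,0],50]]'
python3 - <<'E'
from h import *
from sidechk import *
import h
h.HS["blue"]=((100,70,40),(125,255,255))
cal,im=shoot("wrist","w27");go(.56,-.02,.2)
for col in ("blue","red","green"):
    for c in blobs(im,col,800)[:1]: print(col,disc(cal,c,.005))
I=[(.5386,-.0939,.035,.005),(.5386,-.0939,.025,.02),(.5386,-.0939,.015,.039),(.5828,.049,.035,.005),(.5828,.049,.02,.039),(.5607,-.02245,.0145,.035),(.5607,-.02245,.0145,.002),(.6841,-.0608,.035,.005)]
for i in I: circ(im,cal,*i)
cv2.imwrite("pics/v27.png",im[:,:,::-1])
cal,im=shoot("side","s27")
marks("side",cal,["oil_bottle","eraser"])
sidechk(im,cal,[(.5607,-.02245,((.0145,.002),(.0145,.035))),(.5386,-.0939,((.035,.005),(.025,.02),(.015,.039)))],"pics/v27s.png")
E
```

```text
time_s: 41.45
eef_pos: [0.5585, -0.0224, 0.0599]
eef_rot: [-3.136, 0.001, 1.271]
force: [1.1, -0.1, -0.8]
gripper_width: 0.05
time_s: 41.95
eef_pos: [0.5623, -0.0225, 0.2304]
eef_rot: [3.137, -0.001, 1.271]
force: [0.5, 1.0, -1.4]
gripper_width: 0.0501
time_s: 42.45
eef_pos: [0.5431, -0.0794, 0.2267]
eef_rot: [-3.141, -0.0, 1.27]
force: [0.3, -0.2, 0.3]
gripper_width: 0.0501
pos [ 0.5432 -0.0791  0.2268] rot [-1.7997e+02 -1.0000e-02  7.2820e+01] t 42.5 w 0.0498 F [0.4 0.3 0.5]
tool shift mm [61.4 -1.4 26.8] turn z deg (+) None
blue (array([538.3, -94. ]), 70.8, array([538.2, -94. ]))
red (array([582.7,  48.9]), 68.7, array([582.8,  48.9]))
side oil_bottle 0.76 [ 0.6628 -0.2796  0.0062] [219. 317.]
side eraser 0.72 [0.7083 0.0955 0.0015] [464. 292.]
side eraser 0.3 [ 0.5602 -0.0211 -0.0009] [366. 227.]
```

View pics/v27.png

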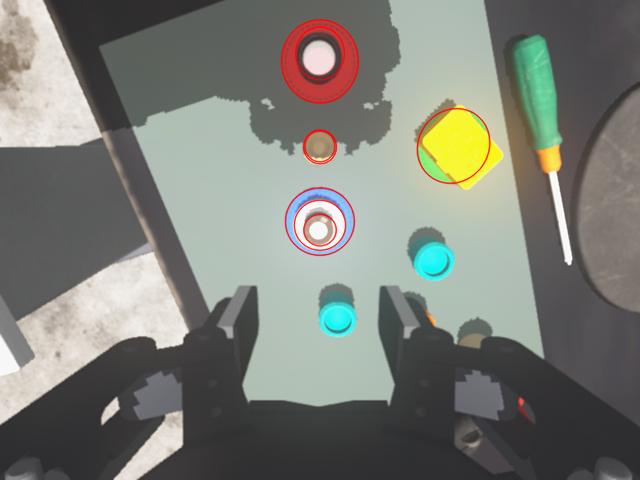

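View pics/v27s.png

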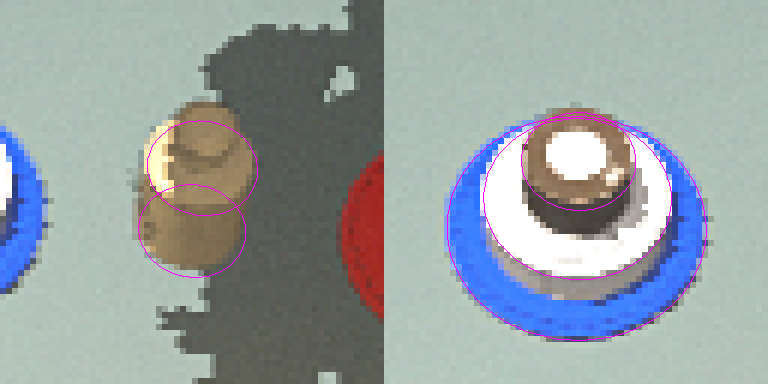

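View pics/s27.png

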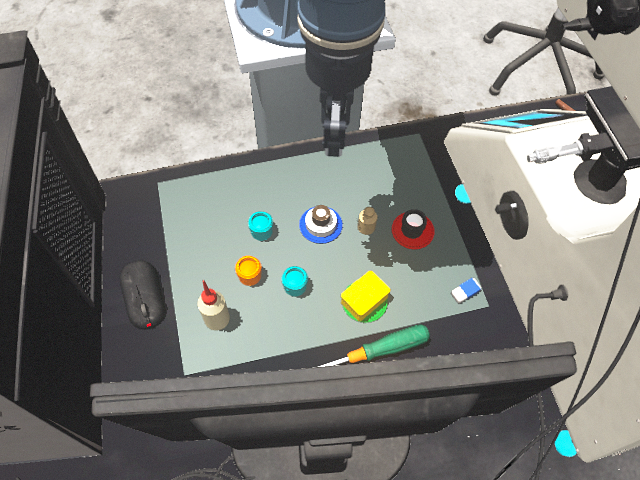

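```bash
python3 -c "
from rig import arm
print(arm.sense()['time_s'],arm.sense()['force'].round(1)); print(arm.sign_off())"
```

```text
42.65 [0.5 0.9 0. ]
the job is handed in; nothing more can be done
None
```

The kit is laid out as asked and handed in at 42.65 s. I placed the things in the order asked: block, specimen, loupe, box, weight. Positions below are x, y in mm.

| Item | Target | Last check |
|---|---|---|
| Steel block on the blue pad | 538.6, −93.9 | within about 0.5 mm |
| Brown specimen on the block | 538.6, −93.9 | about 1 mm toward −x |
| Black loupe on the red pad | 582.8, 49.0 | within about 1 mm (wrist camera) |
| Yellow box on the green pad | 684.1, −60.8 | 1–2 mm toward −x |
| Brass weight, midway between blue and red | 560.7, −22.5 | within about 1 mm |

- **Upright and clear:** everything stands upright, and the gripper is clear of it all. The eraser and bottle read within 3 mm of where they were at the start, which is about the network's own error.
- **Loupe:** it first stood about 2 mm off-centre, so I regrasped it and moved it.
- **Disagreements between cameras:** the side camera read about 2 mm off the wrist camera, so I relied on the wrist camera. After the fix, the side view still put the loupe's top edge 2–3 mm toward −y, although its base looked central.
- **Box:** its grasp middle lies 1 mm from its origin, and I could not tell which way, so its centring is uncertain by that much.

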